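Load the capped sample bottles into their holders

TASK

Stand each of the four capped sample bottles in the shallow metal holder of its own outline: the small round bottle in the small round holder, the large round one in the large round holder, the square one in the square holder and the flat oblong one in the oblong holder, each upright on the holder's floor inside the rim. Set the glass down gently, without dropping it or knocking a bottle over, and leave the two open vessels, the beaker and the square jar, standing where they are.

Things in the scene. Friction and masses are not known exactly. Their poses are not given: they have to be found in the camera images.
- small_round: Small round bottle of amber glass with a white screw cap: 28 mm diameter with straight sides up to 48 mm, neck, then cap of 22 mm diameter from 54 to 70 mm (its top). Origin: centre of its underside; z up along its axis. Loose, starts upright on the bench. About 50 g.
- large_round: Large round bottle of amber glass with a white screw cap: 56 mm diameter with straight sides up to 66 mm, neck, then cap of 36 mm diameter from 72 to 90 mm (its top). Origin: centre of its underside; z up along its axis. Loose, starts upright on the bench. About 200 g.
- square: Square bottle of amber glass with a white round screw cap: 46 x 46 mm with flat sides up to 60 mm, neck, then cap of 32 mm diameter from 66 to 82 mm (its top). Origin: centre of its underside; z up along its axis. Loose, starts upright on the bench. x and y are square to its sides. About 140 g.
- flat: Flat oblong bottle of amber glass with a white round screw cap: 32 mm along its x, 66 mm along its y, flat sides up to 62 mm, neck, then cap of 24 mm diameter from 68 to 84 mm (its top). Origin: centre of its underside; z up along its axis. Loose, starts upright on the bench. About 130 g.
- beaker: Open round amber glass beaker, no cap, 50 mm across the rim, 60 mm high; stays where it is. Origin: centre of its underside; z up along its axis. Loose, starts upright on the bench. 
- open_jar: Open square amber glass jar, no cap, 50 x 50 mm, 55 mm high; stays where it is. Origin: centre of its underside; z up along its axis. Loose, starts upright on the bench. 
- holder_small_round: Small round shallow holder, inside diameter 46 mm, outside 54 mm. Fixed to the bench. Bright aluminium, rim 14 mm above the bench, walls 4 mm thick, inner floor 4 mm above the bench. Origin: centre of its underside, on the bench; z up. 
- holder_large_round: Large round shallow holder, inside diameter 74 mm, outside 82 mm. Fixed to the bench. Bright aluminium, rim 14 mm above the bench, walls 4 mm thick, inner floor 4 mm above the bench. Origin: centre of its underside, on the bench; z up. 
- holder_square: Square shallow holder, inside 64 x 64 mm, outside 72 x 72 mm, x and y square to its walls. Fixed to the bench. Bright aluminium, rim 14 mm above the bench, walls 4 mm thick, inner floor 4 mm above the bench. Origin: centre of its underside, on the bench; z up. 
- holder_flat: Oblong shallow holder, inside 50 mm along its x and 84 mm along its y, outside 58 x 92 mm. Fixed to the bench. Bright aluminium, rim 14 mm above the bench, walls 4 mm thick, inner floor 4 mm above the bench. Origin: centre of its underside, on the bench; z up. 
Things that resemble listed ones, but are neither listed nor needed, are in the scene too. Leave any turquoise look-alike of the flat alone.

How it is judged:
At the end, for the whole second after the job is handed in: Each capped bottle is released, at rest (under 0.02 m/s) and upright (within 0.1 rad) on the floor of its own holder: underside 1 to 7 mm above the holder's underside, within 14 mm of its centre. The beaker and the open jar are upright and within 30 mm of where they began (horizontal distance between small_round and holder_small_round below 0.014 m and z of small_round in the frame of holder_small_round between 0.001 and 0.007 m and angle between each of small_round, large_round, square, flat, beaker, open_jar's own z axis and vertical below 0.1 rad and linear speed of each of small_round, large_round, square, flat below 0.02 m/s and contact force between each of small_round, large_round, square, flat and the fingers below 0.05 N and horizontal distance between large_round and holder_large_round below 0.014 m and z of large_round in the frame of holder_large_round between 0.001 and 0.007 m and horizontal distance between square and holder_square below 0.014 m and z of square in the frame of holder_square between 0.001 and 0.007 m and horizontal distance between flat and holder_flat below 0.014 m and z of flat in the frame of holder_flat between 0.001 and 0.007 m and distance of each of beaker, open_jar from where it was at the start of the episode below 0.03 m); the robot touches nothing.
It fails at once if a capped bottle is knocked over (tilted more than 0.7 rad) (angle between any of small_round, large_round, square, flat's own z axis and vertical above 0.7 rad).
It fails at once if a capped bottle is dropped (moves faster than 0.7 m/s with no finger on it, a fall of some 25 mm) ((linear speed of small_round above 0.7 m/s and contact force between small_round and the fingers below 0.05 N) or (linear speed of large_round above 0.7 m/s and contact force between large_round and the fingers below 0.05 N) or (linear speed of square above 0.7 m/s and contact force between square and the fingers below 0.05 N) or (linear speed of flat above 0.7 m/s and contact force between flat and the fingers below 0.05 N)).
It fails at once if the beaker or the open jar is moved more than 30 mm (distance of any of beaker, open_jar from where it was at the start of the episode above 0.03 m).
It fails at once if the beaker or the open jar is knocked over (angle between any of beaker, open_jar's own z axis and vertical above 0.7 rad).
It also fails if it takes over 112 s, if anything falls off the work surface, if the arm or the gripper's body presses on something with over 40 N, if the wrist force passes 120 N, or if a joint passes its speed limit or range.

ROBOT

A 7-joint arm with a two-finger parallel gripper is mounted at the origin on the work surface. World frame = base frame: x ahead of the robot, y to its left, z up, the work surface at z = 0. Lengths are in m, angles in rad, forces in N, time in s.
With the tool pointing down it reaches from about 0.425 to 0.925 m from the base axis. Payload 6.8 kg.
Tool frame: the origin (TCP) lies midway between the tips of the shut fingers; the grasp point (between the pads) lies 19 mm behind it; z points along the fingers, x is the direction in which the jaws open and shut, and the axes are right-handed (so a half turn about z gives the same grasp; the last joint's range is limited). The gripper opens to 85 mm and grips with 20 to 120 N. Pads are 22 mm wide; open, the fingers measure 114 mm over their backs; the gripper's body (76 mm by 85 mm) begins 54 mm behind the grasp point. The pads swing forward as they close: fully open they stand 13 mm farther back than shut.
Start: joints at [-1.29, 0.477, 0.022, 1.555, -0.011, 1.109, -0.083], TCP at [0.256, 0.625, 0.231] pointing down, gripper open.
Joint ranges: [-2.96, 2.96], [-0.34, 2.1], [-1.41, 1.46], [0.24, 2.44], [-1.37, 4.51], [0.17, 1.92], [-2.96, 2.96]. Speed limits (rad/s): [2.39, 2.39, 3.14, 3.14, 3.14, 3.14, 3.14].

INTERFACE

Orientations are given as a unit quaternion [w, x, y, z].
In Python, from station import bot, imaging, nets gives the robot as it stands. The module is installed in compiled form; this text tells all that it offers.
- The arm moves only by the tool apply_moves, never from a script. Its argument "moves" is text: rows parted by semicolons, each of 7 numbers parted by spaces: the gripper command: -1 is fully open, 1 is shut, values between are in proportion, then the shift along the tool's x, y, z normalised to -1 to 1, where 1 is 120 mm, then the turn, a rotation vector about the tool's x, y, z normalised to -1 to 1, where 1 is 4 degrees. In form: hand dx dy dz rx ry rz; .... A call has 1 to 12 rows; each row shifts and turns the commanded pose from where the row before left it, along the tool's axes as they then stand; what a row does not reach is not made up. A row lasts 1/12 s, in which the tool goes at most 41.7 mm and 7.16 degrees, less where a joint would pass 70% of its speed; a pose out of reach is approached as far as the arm can. A call with a number of a shift or a turn outside -1 to 1 is refused whole. A call with a gripper value outside its range is refused whole. The fingers move at their own pace and stop on an object; "force" is the grip in N (left out, the last holds). Time passes only in rows, so rows that do not move let the fingers close. It gives the time, the measured TCP pose, the force and the opening at its end, in the units of the state.
- bot.get_obs(): the state, without advancing time (a new reading comes with each control period).
- imaging.read_camera(name): name is "scene" or "top" or "wrist"; returns a dict with "image" (400x640x3 uint8, red, green, blue), "fx", "fy", "cx", "cy" (pixels), "view" (4x4, takes a point from world to camera coordinates); the wrist camera has in their place "mount" (4x4, takes a point from camera to tool coordinates, whose origin is the TCP and whose axes are the tool frame's). Camera axes: x right, y down, z forward; pixel columns grow to the right and rows downward; lengths in m; the calibration is good to about 2 mm. The wrist camera is an equidistant fisheye: a pixel r from the principal point sees the ray r / f radians off the axis. A picture is of the moment at which its call begins: read the wrist's pose just before it. There is no depth.
- bot.hand_in(): hands the job in, once; it reports no verdict.
Trained networks look in a picture, given as the dict that the camera call returned (one of the last four; its "shot" number tells which), for a name from the list of things; names that differ only in an ending like _2 or _b are one class to them, and where a whole thing is asked for, a point or a joint stands for the part that bears it (a point fixed in the world has none). Each returns a list of dicts, best first, with "score" (0 to 1); they miss things now and then, are a little off and sometimes report something else, mostly with a low value. They report only what shows in the picture. A call takes as long as a camera call. They do not tell look-alikes from the thing itself.
- nets.spot_in(picture, name): "rect" ([left, top, right, bottom] in pixels, round what is visible of it).
- nets.outline_of(picture, name): "region" (400x640 bool, what is visible of it) and "rect" ([left, top, right, bottom] in pixels, round what is visible of it).
- nets.spot_point(picture, name): "location" ([column, row] in pixels: a listed point, or the origin of a listed thing).
The state is a dict: "t": time; "q": joint angles; "joint_vel": joint speeds; "joint_torque": joint torques, N m; "eef_pos": TCP position; "tool_rot": TCP orientation; "contact_force": force on the tool from outside, world axes, zero at the start; "torque": the same for the moment, N m; "gripper_width": opening from 0.0 (shut) to 1.0 (fully open).
Only numpy, scipy, OpenCV 4.12 (cv2) and the standard library are available. Lean on these libraries where they do the work, as an engineer would, in place of code of your own. Each camera call takes 0.05 s, during which the arm holds its last target.

## Working session

There is one attempt and no reset: what is moved stays moved. The work goes in short steps, Python scripts to look and compute and a tool call to move; the robot and the scene stay as the last step left them, time stands still between calls to the robot, and variables do not carry over. Pictures are saved under pics/ and viewed, and the job is handed in when it is done.

Besides the shell and the picture viewer there is one more tool, called after ">>>" by a JSON object that holds its "name" and its "arguments". apply_moves: Moves the arm, as the interface text tells. Scaled input: -1 to 1 covers 120 mm each way for a shift and 4 degrees each way for a turn. Its arguments: {"type":"object","properties":{"moves":{"type":"string"},"force":{"type":"number"}},"required":["moves"]}

```bash
mkdir -p pics; ls; python3 - <<'E'
from station import bot, imaging, nets
import cv2, numpy as np
o=bot.get_obs(); print(o)
for n in ["scene","top","wrist"]:
    p=imaging.read_camera(n); cv2.imwrite(f"pics/{n}0.png",p["image"][:,:,::-1])
    print(n,{k:(np.round(v,4).tolist() if not isinstance(v,(str,)) else v) for k,v in p.items() if k!="image"})
E
```

```text
pics
{'t': 0.0, 'q': array([-1.29010963,  0.47779995,  0.02232868,  1.55646665, -0.01151862,
        1.10932669, -0.08307753]), 'joint_vel': array([ 1.99925050e-03,  1.05837385e-05,  1.04262084e-04,  7.41707361e-04,
       -4.78666057e-04, -8.48499921e-04,  9.17673453e-04]), 'joint_torque': array([-2.83125846e-04, -5.96459198e+01,  1.60803493e+00, -2.81193942e+01,
        1.25515464e-02,  9.70438414e-03,  4.30124919e-05]), 'eef_pos': array([0.25564197, 0.62405793, 0.2303192 ]), 'tool_rot': array([ 5.69780062e-04,  8.30368198e-01,  5.57214303e-01, -7.43150811e-04]), 'contact_force': array([-0.23460691,  0.35296874,  0.31495824]), 'torque': array([-0.03434868, -0.00476314, -0.02304179]), 'gripper_width': 1.0020819632907552}
scene {'fx': 403.8335, 'fy': 403.8335, 'cx': 318.8858, 'cy': 199.6569, 'view': [[0.4252, 0.9051, -0.0029, -0.2124], [0.673, -0.3183, -0.6676, -0.3105], [-0.6052, 0.2819, -0.7445, 1.235], [0.0, 0.0, 0.0, 1.0]], 'shot': 1}
top {'fx': 436.4351, 'fy': 436.4351, 'cx': 317.2985, 'cy': 190.801, 'view': [[0.0165, -0.9999, -0.0035, -0.0044], [-0.9973, -0.0162, -0.0714, 0.4934], [0.0713, 0.0047, -0.9974, 1.052], [0.0, 0.0, 0.0, 1.0]], 'shot': 2}
wrist {'fx': 309.7069, 'fy': 309.7069, 'cx': 319.1966, 'cy': 201.1943, 'mount': [[1.0, -0.0012, 0.0007, 0.0005], [0.001, 0.9653, 0.2611, -0.066], [-0.001, -0.2611, 0.9653, -0.1419], [0.0, 0.0, 0.0, 1.0]], 'shot': 3}
```

View pics/scene0.png

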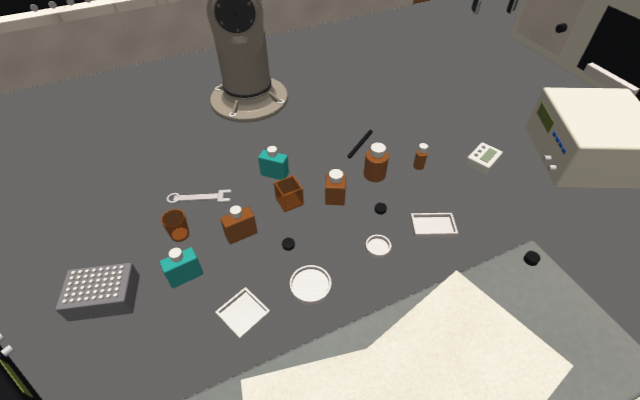

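View pics/top0.png

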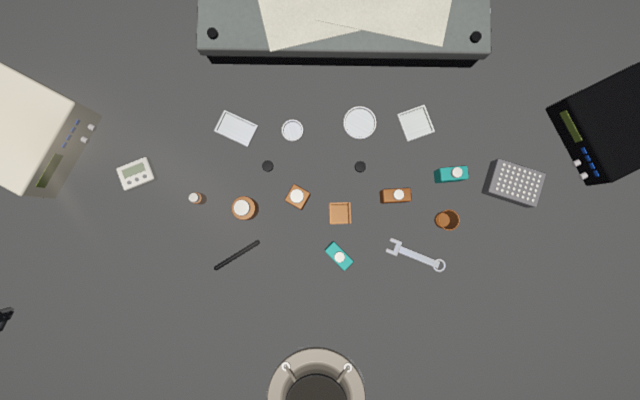

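View pics/wrist0.png

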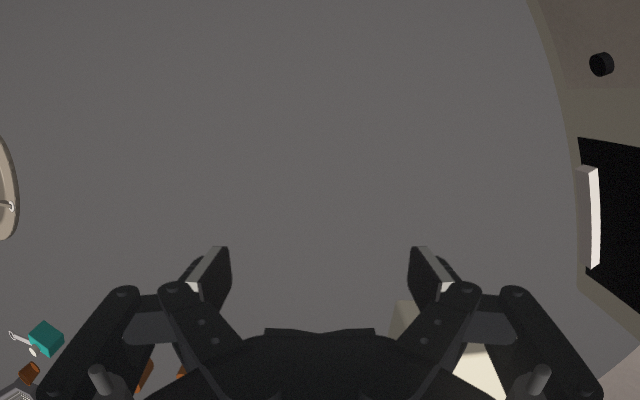

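The top view shows amber bottles at small (195,198), large (243,208), square (297,196) and flat (397,195). The open jar is at (340,213) and the beaker at (447,220). The turquoise look-alikes are at (453,174) and (339,257). The holders are at flat (236,128), small (292,130), large (360,123) and square (416,123). Next I'll measure these and view an enlarged crop to confirm.

```bash
cat > h.py <<'E'
import numpy as np, cv2
def ray(p,u,v):
    V=np.array(p["view"]);R=V[:3,:3];t=V[:3,3]
    d=R.T@np.array([(u-p["cx"])/p["fx"],(v-p["cy"])/p["fy"],1]);return -R.T@t,d
def at(p,u,v,z):
    o,d=ray(p,u,v);return o+d*(z-o[2])/d[2]
def proj(p,X):
    V=np.array(p["view"]);c=V[:3,:3]@np.asarray(X)+V[:3,3];return [p["fx"]*c[0]/c[2]+p["cx"],p["fy"]*c[1]/c[2]+p["cy"]]
E
python3 - <<'E'
from station import imaging, nets
from h import *
pt=imaging.read_camera("top"); ps=imaging.read_camera("scene")
H={"small_round":.07,"large_round":.09,"square":.082,"flat":.084}
for n in ["small_round","large_round","square","flat","beaker","open_jar","holder_small_round","holder_large_round","holder_square","holder_flat"]:
  for nm,p in (("top",pt),("scene",ps)):
    for d in nets.spot_point(p,n)[:3]:
        print(n,nm,round(d["score"],2),np.round(d["location"],1),np.round(at(p,*d["location"],0)[:2],4))
# holders: outline rect minAreaRect at rim
for nm,p in (("top",pt),("scene",ps)):
  for n in ["holder_small_round","holder_large_round","holder_square","holder_flat"]:
    ds=nets.outline_of(p,n)
    for d in ds[:2]:
        c=max(cv2.findContours(d["region"].astype(np.uint8),cv2.RETR_EXTERNAL,cv2.CHAIN_APPROX_NONE)[0],key=len)[:,0].astype(float)
        W=np.array([at(p,u,v,.014 if nm=="top" else .014)[:2] for u,v in c])
        r=cv2.minAreaRect((W*1000).astype(np.float32))
        print(n,nm,round(d["score"],2),d["rect"],"mm",np.round(r[0],1),np.round(r[1],1),round(r[2],1))
# caps
hsv=cv2.cvtColor(pt["image"],cv2.COLOR_RGB2HSV)
for n,z in H.items():
  for d in nets.outline_of(pt,n)[:3]:
    m=d["region"]; w=m&(hsv[...,1]<60)&(hsv[...,2]>120)
    v,u=np.nonzero(w)
    if len(u)<5: print(n,"nocap",d["rect"]);continue
    X=at(pt,(u.min()+u.max())/2,(v.min()+v.max())/2,z); Xm=at(pt,u.mean(),v.mean(),z)
    print(n,round(d["score"],2),d["rect"],len(u),np.round(X[:2],4),np.round(Xm[:2],4))
im=pt["image"][90:275,180:470,::-1]
cv2.imwrite("pics/topcrop.png",cv2.resize(im,None,fx=2.7,fy=2.7,interpolation=cv2.INTER_CUBIC))
im=ps["image"][130:340,150:470,::-1]
cv2.imwrite("pics/scenecrop.png",cv2.resize(im,None,fx=2.5,fy=2.5,interpolation=cv2.INTER_CUBIC))
E
```

```text
small_round top 0.7 [198.6 192.8] [0.4848 0.2995]
small_round top 0.15 [414.7 122.7] [ 0.6705 -0.2386]
small_round scene 0.82 [416.2 168.8] [0.4787 0.2826]
small_round scene 0.53 [374.4 248.3] [0.6453 0.0625]
large_round top 0.94 [248.4 207.9] [0.4492 0.1743]
large_round top 0.19 [413.8 123.8] [ 0.6676 -0.2364]
large_round scene 0.89 [378.2 176.1] [0.4602 0.182 ]
large_round scene 0.24 [241.  315.4] [ 0.6707 -0.2425]
square top 0.89 [298.2 199.5] [0.4721 0.0509]
square scene 0.69 [336.1 197.9] [0.4807 0.054 ]
flat top 0.84 [443.6 176.1] [ 0.5365 -0.3107]
flat top 0.64 [395.  194.3] [ 0.489  -0.1897]
flat top 0.61 [337.9 251.6] [ 0.3451 -0.0496]
flat scene 0.89 [273.  173.6] [ 0.3394 -0.0522]
flat scene 0.73 [240.2 232.1] [ 0.4811 -0.1834]
flat scene 0.64 [183.3 275.6] [ 0.538  -0.3218]
beaker top 0.7 [440.5 218.7] [ 0.4303 -0.3026]
beaker scene 0.56 [181.4 233.6] [ 0.4297 -0.3019]
open_jar top 0.82 [339.8 212.2] [ 0.4423 -0.053 ]
open_jar scene 0.63 [287.9 202.7] [ 0.4459 -0.0553]
holder_small_round top 0.74 [292.  130.8] [0.6449 0.0699]
holder_small_round scene 0.96 [379.2 249.3] [0
[... 841 characters left out ...]
287.1, 270.4, 343.8] mm [ 673.5 -238.8] [79.6 72.9] 21.0
holder_flat scene 0.9 [413.5, 215.1, 457.3, 235.6] mm [652.5 205.4] [97.8 69.9] 64.7
small_round 0.56 [187.9, 190.4, 207.5, 203.1] 78 [0.4704 0.2916] [0.4707 0.2918]
large_round 0.74 [345.7, 106.2, 376.2, 138.1] 883 [ 0.6479 -0.0927] [ 0.6485 -0.0922]
large_round 0.6 [231.3, 199.5, 259.9, 216.6] 216 [0.4449 0.1777] [0.4474 0.1768]
square 0.75 [282.9, 181.1, 309.4, 207.8] 162 [0.477  0.0568] [0.4767 0.0515]
flat 0.9 [434.1, 164.9, 466.7, 183.7] 100 [ 0.5372 -0.3165] [ 0.5372 -0.3165]
flat 0.81 [322.0, 239.8, 353.5, 274.7] 98 [ 0.3386 -0.0485] [ 0.3393 -0.0486]
flat 0.67 [380.7, 186.5, 414.2, 200.4] 96 [ 0.4843 -0.182 ] [ 0.4838 -0.1823]
```

View pics/topcrop.png

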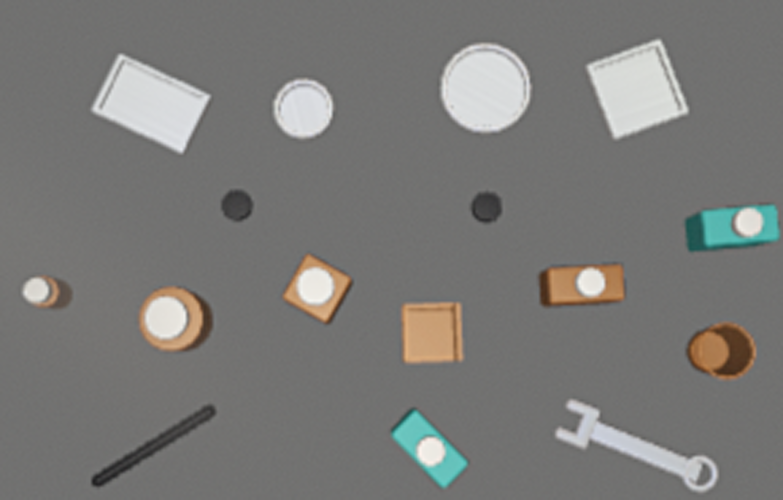

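View pics/scenecrop.png

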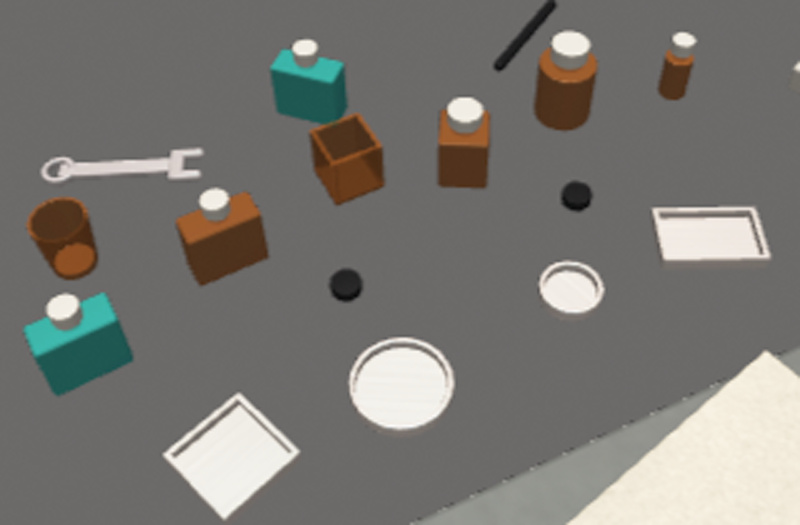

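The crops confirm it: the amber flat bottle is at top (397,195), and the two turquoise ones at (453,174) and (339,257) are decoys. I'll refine positions by direct segmentation in both cameras.

```bash
python3 - <<'E'
from station import imaging
from h import *
from scipy.optimize import least_squares
pt=imaging.read_camera("top"); ps=imaging.read_camera("scene")
def blob(p,uv,lo):
    hsv=cv2.cvtColor(p["image"],cv2.COLOR_RGB2HSV)
    m=((hsv[...,1]<70)&(hsv[...,2]>lo)).astype(np.uint8)
    n,l,s,c=cv2.connectedComponentsWithStats(m)
    i=[k for k in range(1,n) if s[k,4]>20]
    k=min(i,key=lambda k:np.hypot(*(c[k]-uv)))
    return l==k,c[k],s[k]
guess={"holder_small_round":((292,130),(378,245)),"holder_large_round":((360,123),(310,284)),"holder_square":((416,123),(243,313)),"holder_flat":((236,128),(434,224))}
for n,g in guess.items():
  for p,uv in zip((pt,ps),g):
    m,c,s=blob(p,uv,140)
    cc=max(cv2.findContours(m.astype(np.uint8),cv2.RETR_EXTERNAL,cv2.CHAIN_APPROX_NONE)[0],key=len)[:,0].astype(float)
    W=np.array([at(p,u,v,.014)[:2] for u,v in cc])
    r=cv2.minAreaRect((W*1000).astype(np.float32))
    print(n,np.round(c,1),s[4],np.round(r[0],1),np.round(r[1],1),round(r[2],1))
caps={"small_round":((195,198),(423,147),.07),"large_round":((241,208),(378,150),.09),"square":((297,196),(336,175),.082),"flat":((399,195),(236,211),.084)}
for n,(a,b,z) in caps.items():
  for p,uv in zip((pt,ps),(a,b)):
    m,c,s=blob(p,uv,150)
    print(n,np.round(c,1),s, np.round(at(p,*c,z)[:2],4), "bbox c",np.round(at(p,s[0]+(s[2]-1)/2,s[1]+(s[3]-1)/2,z)[:2],4))
# amber top-face outlines for orientation
hsv=cv2.cvtColor(pt["image"],cv2.COLOR_RGB2HSV)
am=((hsv[...,0]<20)&(hsv[...,1]>110)&(hsv[...,2]>60)).astype(np.uint8)
n,l,s,c=cv2.connectedComponentsWithStats(am)
for k in range(1,n):
  if s[k,4]>60:
    cc=max(cv2.findContours((l==k).astype(np.uint8),cv2.RETR_EXTERNAL,cv2.CHAIN_APPROX_NONE)[0],key=len)[:,0].astype(float)
    W=np.array([at(pt,u,v,.06)[:2] for u,v in cc]);r=cv2.minAreaRect((W*1000).astype(np.float32))
    print(np.round(c[k]),s[k],np.round(r[0],1),np.round(r[1],1),round(r[2],1))
for q,(a,b) in {"sq":((282,178),(312,212)),"fl":((375,182),(418,208))}.items():
    cv2.imwrite(f"pics/{q}.png",cv2.resize(pt["image"][a[1]:b[1],a[0]:b[0],::-1],None,fx=14,fy=14,interpolation=cv2.INTER_CUBIC))
E
```

```text
holder_small_round [291.9 129.7] 396 [645.3  69. ] [52.8 54.7] 0.9
holder_small_round [378. 245.] 412 [647.2  68.1] [54.8 53.1] 9.6
holder_large_round [359.4 122.1] 888 [666.9 -98.4] [80.7 82.1] 0.9
holder_large_round [310.1 283.5] 1192 [669.4 -99. ] [82.5 80. ] 64.7
holder_square [415.6 122.5] 894 [ 667.9 -237.7] [74.5 75. ] 20.8
holder_square [242.3 311.8] 1421 [ 670.2 -238.2] [74.4 73.2] 20.5
holder_flat [235.3 127.7] 930 [647.8 210.3] [95.2 61.2] 66.3
holder_flat [433.6 223.9] 828 [651.3 208.7] [94.8 59. ] 64.7
small_round [192.8 197.3] [188 193  10  10  76] [0.4697 0.2933] bbox c [0.4692 0.2939]
small_round [423.2 145.4] [419 143  10   6  47] [0.4736 0.2917] bbox c [0.4741 0.2921]
large_round [240.9 207.4] [233 200  16  16 211] [0.4475 0.1768] bbox c [0.4472 0.1777]
large_round [377.9 147.1] [370 142  16  11 129] [0.451  0.1755] bbox c [0.4504 0.1748]
square [296.3 195.6] [290 189  14  14 164] [0.4768 0.0514] bbox c [0.4771 0.051 ]
square [335.6 173.4] [329 169  14  10 118] [0.48   0.0505] bbox c [0.4801 0.0502]
flat [398.1 194.3] [393 189  11  11  99] [ 0.4837 -0.1822] bbox c [ 0.4843 -0.182 ]
flat [235.1 209.3] [229 205  13   9  86] [ 0.4872 -0.1834] bbox c [ 0.4865 -0.1833]
[297. 195.] [285 184  25  25 139] [476.5  50.7] [46.2 44.9] 61.3
[394. 195.] [380 188  31  15 306] [ 483.  -179.6] [32.3 72.1] 4.5
[248. 203.] [234 197  24  21  70] [456.3 167.5] [55.7 31.8] 48.0
[342. 209.] [329 203  21  20 108] [440.2 -48.3] [44.5 47. ] 0.8
[447. 220.] [435 210  25  20 389] [ 428.  -301.1] [44.4 56.3] 0.9
```

```bash
python3 -c "
import cv2,numpy as np
a=cv2.imread('pics/sq.png');b=cv2.imread('pics/fl.png');h=max(a.shape[0],b.shape[0])
o=np.zeros((h,a.shape[1]+b.shape[1],3),np.uint8);o[:a.shape[0],:a.shape[1]]=a;o[:b.shape[0],a.shape[1]:]=b
cv2.imwrite('pics/both.png',cv2.resize(o,None,fx=.75,fy=.75))"
```

```text
(no output)
```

View pics/both.png

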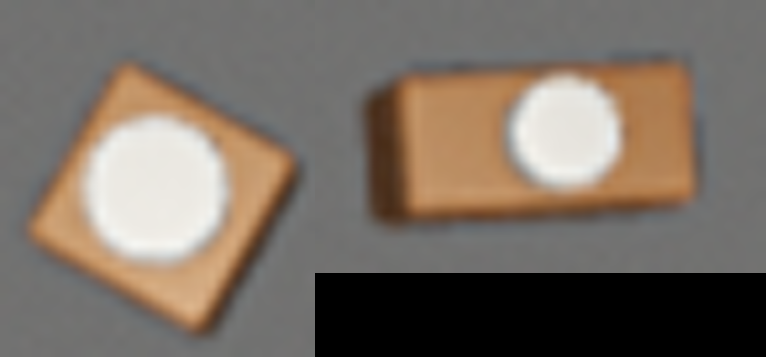

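```bash
cat > go.py <<'E'
import sys, numpy as np
from scipy.spatial.transform import Rotation as R
from station import bot
# usage: go.py x y z yaw_deg [maxstep_mm]
o=bot.get_obs(); w,x,y,z=o["tool_rot"]; r=R.from_quat([x,y,z,w]); M=r.as_matrix()
yaw=np.degrees(np.arctan2(M[1,0],M[0,0]))
print("t",round(o["t"],2),"pos",np.round(o["eef_pos"],4),"yaw",round(yaw,2),"tilt",round(np.degrees(np.arccos(-M[2,2])),2),"grip",round(o["gripper_width"],3),"F",np.round(o["contact_force"],2),"q",np.round(o["q"],2))
if len(sys.argv)>4:
    t=np.array([float(v) for v in sys.argv[1:4]]); ty=float(sys.argv[4]); ms=float(sys.argv[5]) if len(sys.argv)>5 else 36
    d=M.T@(t-o["eef_pos"])
    dy=(ty-yaw+90)%180-90
    n=max(int(np.ceil(np.linalg.norm(d)*1000/ms)),int(np.ceil(abs(dy)/4)),1)
    print("dist mm",round(np.linalg.norm(d)*1e3,1),"total units",np.round(d/.12,3),"rz units",round(-dy/4,3),"rows",n)
    print("translate only, per row:",np.round(d/.12/n,4),"rz",round(-dy/4/n,4))
E
python3 go.py .4715 .2925 .15 67.7
```

```text
t 1.95 pos [0.2559 0.6247 0.2313] yaw 67.72 tilt 0.0 grip 0.999 F [-0.35 -0.48  0.61] q [-1.29  0.48  0.02  1.56 -0.01  1.11 -0.08]
dist mm 404.3 total units [-1.88   2.712  0.677] rz units 0.006 rows 12
translate only, per row: [-0.1567  0.226   0.0565] rz 0.0005
```

>>> {"name": "apply_moves", "arguments": {"moves": "-1 -0.156 0.226 0.0556 0 0 0;-1 -0.156 0.226 0.0556 0 0 0;-1 -0.156 0.226 0.0556 0 0 0;-1 -0.156 0.226 0.0556 0 0 0;-1 -0.156 0.226 0.0556 0 0 0;-1 -0.156 0.226 0.0556 0 0 0;-1 -0.156 0.226 0.0556 0 0 0;-1 -0.156 0.226 0.0556 0 0 0;-1 -0.156 0.226 0.0556 0 0 0;-1 -0.156 0.226 0.0556 0 0 0;-1 -0.156 0.226 0.0556 0 0 0;-1 -0.156 0.226 0.0556 0 0 0", "force": 30}}

```text
t: 2.95
eef_pos: [0.4727, 0.2921, 0.1512]
tool_rot: [-0.0, 0.83, 0.557, 0.0]
contact_force: [0.1, 0.2, -0.4]
gripper_width: 0.998
```

>>> {"name": "apply_moves", "arguments": {"moves": "-1 0 0 0 0 0 0;-1 0 0 0 0 0 0;-1 0 0 0 0 0 0"}}

```text
t: 3.2
eef_pos: [0.4718, 0.2939, 0.1514]
tool_rot: [-0.0, 0.83, 0.557, 0.0]
contact_force: [-0.2, 0.4, 0.4]
gripper_width: 1.003
```

```bash
python3 go.py .4715 .2925 .019 67.7; python3 - <<'E'
from station import imaging
import cv2
p=imaging.read_camera("wrist");cv2.imwrite("pics/w1.png",p["image"][:,:,::-1])
E
```

```text
t 3.2 pos [0.4718 0.2939 0.1514] yaw 67.72 tilt 0.04 grip 1.003 F [-0.16  0.4   0.41] q [-0.76  0.37  0.11  1.93 -0.06  0.84  0.56]
dist mm 132.4 total units [-0.012  0.002  1.103] rz units 0.004 rows 4
translate only, per row: [-0.0031  0.0006  0.2758] rz 0.001
```

View pics/w1.png

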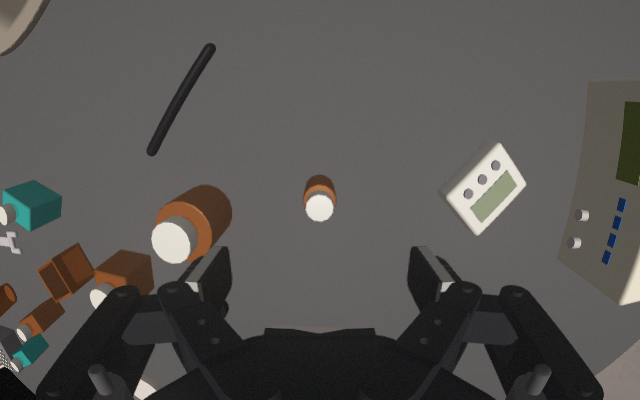

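The wrist view shows the small bottle centred between the jaws, cap at (319,208), and the back-projected offset is under 1 mm. Descending to grasp.

>>> {"name": "apply_moves", "arguments": {"moves": "-1 -0.003 0 0.27 0 0 0;-1 -0.003 0 0.27 0 0 0;-1 -0.003 0 0.27 0 0 0;-1 0 0 0.2 0 0 0;-1 0 0 0.09 0 0 0;-1 0 0 0 0 0 0;0 0 0 0 0 0 0;0.5 0 0 0 0 0 0;1 0 0 0 0 0 0;1 0 0 0 0 0 0;1 0 0 0 0 0 0;1 0 0 0 0 0 0", "force": 30}}

```text
t: 4.25
eef_pos: [0.4722, 0.2929, 0.0205]
tool_rot: [-0.0, 0.83, 0.557, 0.001]
contact_force: [-1.3, -0.7, 6.8]
gripper_width: 0.321
```

```bash
python3 go.py .646 .0685 .14 67.7; python3 - <<'E'
from station import imaging
import cv2
p=imaging.read_camera("wrist");cv2.imwrite("pics/w2.png",p["image"][:,:,::-1])
E
```

```text
t 4.25 pos [0.4722 0.2929 0.0205] yaw 67.71 tilt 0.11 grip 0.321 F [-1.29 -0.72  6.8 ] q [-0.73  0.57  0.08  2.   -0.08  0.57  0.59]
dist mm 308.0 total units [-1.179  2.05  -0.996] rz units 0.003 rows 9
translate only, per row: [-0.131   0.2278 -0.1107] rz 0.0004
```

View pics/w2.png

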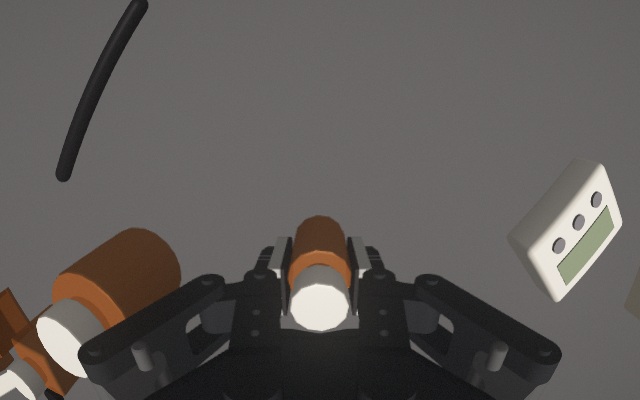

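Width of 27 mm means the bottle is gripped. Lifting it.

>>> {"name": "apply_moves", "arguments": {"moves": "1 0 0 0 0 0 0;1 0 0 -0.05 0 0 0;1 0 0 -0.15 0 0 0;1 0 0 -0.2 0 0 0;1 0 0 -0.2 0 0 0;1 0 0 -0.2 0 0 0;1 0 0 -0.1 0 0 0;1 0 0 0 0 0 0"}}

```text
t: 4.97
eef_pos: [0.4731, 0.2935, 0.1303]
tool_rot: [-0.0, 0.83, 0.557, 0.003]
contact_force: [-0.2, -0.3, -0.2]
gripper_width: 0.319
```

```bash
python3 go.py .646 .0685 .12 67.7 30
```

```text
t 4.97 pos [0.4731 0.2935 0.1303] yaw 67.71 tilt 0.32 grip 0.319 F [-0.19 -0.3  -0.17] q [-0.76  0.4   0.11  1.94 -0.06  0.79  0.57]
dist mm 283.9 total units [-1.188  2.044  0.085] rz units 0.002 rows 10
translate only, per row: [-0.1188  0.2044  0.0085] rz 0.0002
```

>>> {"name": "apply_moves", "arguments": {"moves": "1 -0.05 0.1 0 0 0 0;1 -0.124 0.212 0.01 0 0 0;1 -0.124 0.212 0.01 0 0 0;1 -0.124 0.212 0.01 0 0 0;1 -0.124 0.212 0.01 0 0 0;1 -0.124 0.212 0.01 0 0 0;1 -0.124 0.212 0.01 0 0 0;1 -0.124 0.212 0.01 0 0 0;1 -0.124 0.212 0.01 0 0 0;1 -0.1 0.17 0.005 0 0 0;1 -0.046 0.078 0 0 0 0;1 0 0 0 0 0 0"}}

```text
t: 5.97
eef_pos: [0.6448, 0.0641, 0.1156]
tool_rot: [0.001, 0.832, 0.555, -0.001]
contact_force: [0.0, 0.5, -0.7]
gripper_width: 0.316
```

```bash
python3 go.py .646 .0685 .0245 67.7 30;python3 - <<'E'
from station import imaging
import cv2
p=imaging.read_camera("scene");cv2.imwrite("pics/s3.png",cv2.resize(p["image"][130:340,250:470,::-1],None,fx=2.5,fy=2.5))
E
```

```text
t 5.97 pos [0.6448 0.0641 0.1156] yaw 67.47 tilt 0.13 grip 0.316 F [ 0.05  0.49 -0.72] q [-0.31  0.56  0.16  1.73 -0.11  0.87  1.07]
dist mm 91.2 total units [ 0.039 -0.005  0.759] rz units -0.057 rows 4
translate only, per row: [ 0.0099 -0.0012  0.1898] rz -0.0143
```

View pics/s3.png

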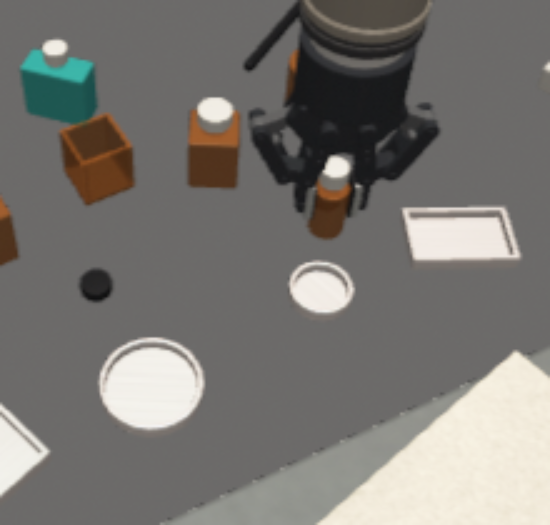

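The small bottle is held upright over the bench, short of its holder in view only because it is elevated. Settling it down.

>>> {"name": "apply_moves", "arguments": {"moves": "1 0.03 0 0.1 0 0 0;1 0.008 0 0.22 0 0 0;1 0 0 0.22 0 0 0;1 0 0 0.12 0 0 0;1 0 0 0.03 0 0 0;1 0 0 0 0 0 0;1 0 0 0 0 0 0"}}

```text
t: 6.6
eef_pos: [0.6465, 0.0725, 0.0349]
tool_rot: [0.0, 0.83, 0.557, 0.0]
contact_force: [0.1, -0.3, 0.0]
gripper_width: 0.314
```

```bash
python3 go.py .646 .0685 .0245 67.7 30
```

```text
t 6.6 pos [0.6465 0.0725 0.0349] yaw 67.77 tilt 0.05 grip 0.314 F [ 0.07 -0.3   0.02] q [-0.3   0.67  0.13  1.76 -0.13  0.72  1.08]
dist mm 11.1 total units [-0.032  0.009  0.086] rz units 0.016 rows 1
translate only, per row: [-0.0324  0.0091  0.0863] rz 0.0164
```

>>> {"name": "apply_moves", "arguments": {"moves": "1 -0.032 0.009 0.02 0 0 0;1 0 0 0.02 0 0 0;1 0 0 0.02 0 0 0;1 0 0 0.015 0 0 0;1 0 0 0.008 0 0 0;1 0 0 0 0 0 0;1 0 0 0 0 0 0"}}

```text
t: 7.18
eef_pos: [0.6458, 0.0677, 0.0245]
tool_rot: [0.0, 0.83, 0.557, 0.0]
contact_force: [0.4, 0.3, 2.3]
gripper_width: 0.316
```

```bash
python3 go.py .646 .0685 .0245 67.7 30;python3 - <<'E'
from station import imaging
import cv2
p=imaging.read_camera("scene");cv2.imwrite("pics/s4.png",cv2.resize(p["image"][190:290,320:440,::-1],None,fx=4,fy=4))
E
```

```text
t 7.18 pos [0.6458 0.0677 0.0245] yaw 67.72 tilt 0.01 grip 0.316 F [0.43 0.35 2.27] q [-0.29  0.68  0.13  1.76 -0.13  0.71  1.09]
dist mm 0.8 total units [ 0.007 -0.001  0.   ] rz units 0.004 rows 1
translate only, per row: [ 0.0067 -0.0009  0.0004] rz 0.0043
```

View pics/s4.png

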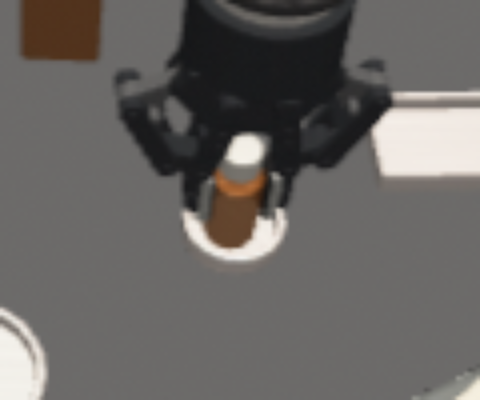

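There is floor contact (2.3 N) at exactly grasp height + 4 mm, so I'm releasing.

>>> {"name": "apply_moves", "arguments": {"moves": "0.3 0 0 0 0 0 0;0.2 0 0 0 0 0 0;0 0 0 0 0 0 0;-0.4 0 0 0 0 0 0;-0.8 0 0 0 0 0 0;-1 0 0 -0.05 0 0 0;-1 0 0 -0.2 0 0 0;-1 0 0 -0.25 0 0 0;-1 0 0 -0.25 0 0 0;-1 0 0 -0.15 0 0 0;-1 0 0 0 0 0 0;-1 0 0 0 0 0 0"}}

```text
t: 8.23
eef_pos: [0.6465, 0.0679, 0.134]
tool_rot: [0.001, 0.83, 0.557, 0.001]
contact_force: [-0.3, 0.4, -0.4]
gripper_width: 1.005
```

```bash
python3 go.py .449 .176 .14 67.7 36;python3 - <<'E'
from station import imaging
import cv2
p=imaging.read_camera("scene");cv2.imwrite("pics/s5.png",cv2.resize(p["image"][130:290,320:480,::-1],None,fx=3,fy=3))
p=imaging.read_camera("wrist");cv2.imwrite("pics/w5.png",p["image"][:,:,::-1])
E
```

```text
t 8.23 pos [0.6465 0.0679 0.134 ] yaw 67.72 tilt 0.17 grip 1.005 F [-0.27  0.35 -0.45] q [-0.32  0.54  0.16  1.72 -0.1   0.9   1.07]
dist mm 225.3 total units [ 0.21  -1.865 -0.055] rz units 0.005 rows 7
translate only, per row: [ 0.03   -0.2664 -0.0078] rz 0.0007
```

View pics/s5.png

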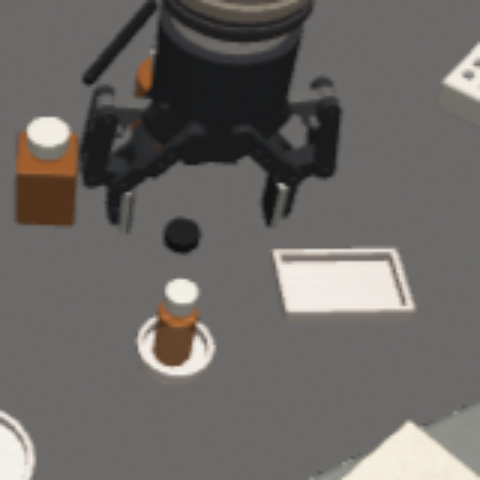

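View pics/w5.png

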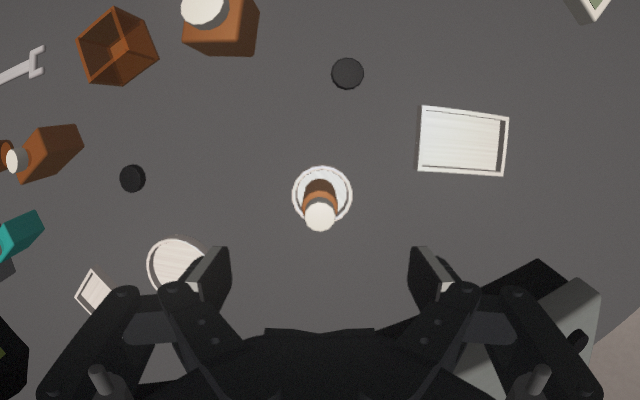

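The small bottle stands upright inside its holder (scene crop (175,345)). Next is the large one.

>>> {"name": "apply_moves", "arguments": {"moves": "-1 0.012 -0.12 0 0 0 0;-1 0.028 -0.25 -0.008 0 0 0;-1 0.028 -0.25 -0.008 0 0 0;-1 0.028 -0.25 -0.008 0 0 0;-1 0.028 -0.25 -0.008 0 0 0;-1 0.028 -0.25 -0.008 0 0 0;-1 0.028 -0.25 -0.008 0 0 0;-1 0.02 -0.18 0 0 0 0;-1 0.01 -0.065 0 0 0 0;-1 0 0 0 0 0 0;-1 0 0 0 0 0 0;-1 0 0 0 0 0 0"}}

```text
t: 9.33
eef_pos: [0.4493, 0.1751, 0.1378]
tool_rot: [0.0, 0.831, 0.557, 0.0]
contact_force: [0.3, 0.1, -0.9]
gripper_width: 1.0
```

```bash
python3 go.py .449 .176 .028 67.7 36;python3 - <<'E'
from station import imaging
import cv2
p=imaging.read_camera("wrist");cv2.imwrite("pics/w6.png",p["image"][:,:,::-1])
E
```

```text
t 9.33 pos [0.4493 0.1751 0.1378] yaw 67.64 tilt 0.04 grip 1.0 F [ 0.29  0.08 -0.86] q [-0.61  0.28  0.12  2.1  -0.05  0.76  0.73]
dist mm 109.8 total units [ 0.006 -0.006  0.915] rz units -0.015 rows 4
translate only, per row: [ 0.0016 -0.0014  0.2288] rz -0.0037
```

View pics/w6.png

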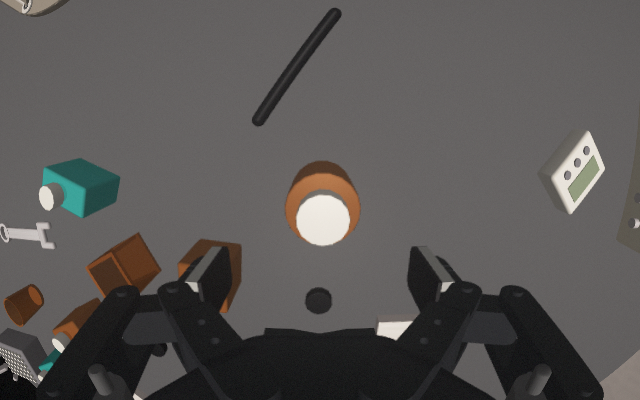

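The large cap is at (322,219), so the bottle is about 2 mm right and 3 mm behind; I'm including that correction in the descent.

>>> {"name": "apply_moves", "arguments": {"moves": "-1 0.016 -0.02 0.2 0 0 0;-1 0.004 -0.004 0.27 0 0 0;-1 0 0 0.25 0 0 0;-1 0 0 0.15 0 0 0;-1 0 0 0.045 0 0 0;-1 0 0 0 0 0 0;-0.5 0 0 0 0 0 0;0 0 0 0 0 0 0;0.5 0 0 0 0 0 0;1 0 0 0 0 0 0;1 0 0 0 0 0 0;1 0 0 0 0 0 0", "force": 40}}

```text
t: 10.38
eef_pos: [0.4476, 0.1795, 0.0297]
tool_rot: [0.0, 0.83, 0.557, 0.001]
contact_force: [-0.5, -0.8, 7.2]
gripper_width: 0.648
```

>>> {"name": "apply_moves", "arguments": {"moves": "1 0 0 0 0 0 0;1 0 0 -0.05 0 0 0;1 0 0 -0.15 0 0 0;1 0 0 -0.2 0 0 0;1 0 0 -0.2 0 0 0;1 0 0 -0.2 0 0 0;1 0 0 -0.1 0 0 0;1 0 0 -0.03 0 0 0;1 0 0 0 0 0 0"}}

```text
t: 11.13
eef_pos: [0.4468, 0.1796, 0.1411]
tool_rot: [-0.0, 0.83, 0.557, 0.001]
contact_force: [0.1, 0.4, -1.6]
gripper_width: 0.644
```

```bash
python3 go.py .668 -.0987 .14 67.7 36;python3 - <<'E'
from station import imaging
import cv2
p=imaging.read_camera("wrist");cv2.imwrite("pics/w7.png",p["image"][:,:,::-1])
E
```

```text
t 11.13 pos [0.4468 0.1796 0.1411] yaw 67.73 tilt 0.15 grip 0.644 F [ 0.12  0.39 -1.62] q [-0.62  0.28  0.12  2.1  -0.05  0.76  0.72]
dist mm 355.5 total units [-1.447  2.585  0.009] rz units 0.006 rows 10
translate only, per row: [-0.1447  0.2585  0.0009] rz 0.0006
```

View pics/w7.png

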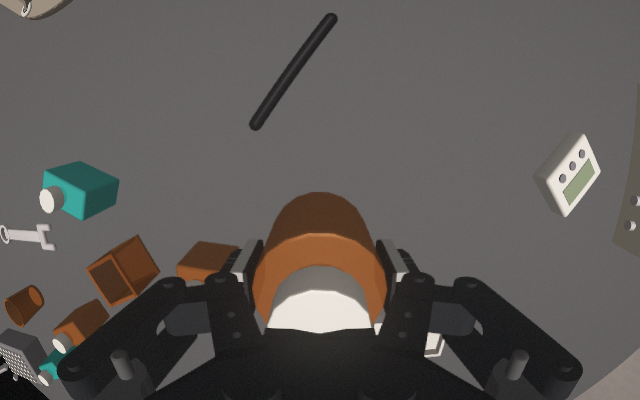

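>>> {"name": "apply_moves", "arguments": {"moves": "1 -0.05 0.09 0 0 0 0;1 -0.1 0.18 0 0 0 0;1 -0.15 0.265 0 0 0 0;1 -0.15 0.265 0 0 0 0;1 -0.15 0.265 0 0 0 0;1 -0.15 0.265 0 0 0 0;1 -0.15 0.265 0 0 0 0;1 -0.15 0.265 0 0 0 0;1 -0.15 0.265 0 0 0 0;1 -0.15 0.265 0 0 0 0;1 -0.11 0.19 0 0 0 0;1 -0.06 0.1 0 0 0 0"}}

```text
t: 12.18
eef_pos: [0.6752, -0.1159, 0.1376]
tool_rot: [0.0, 0.831, 0.556, -0.001]
contact_force: [-0.1, 0.5, -1.4]
gripper_width: 0.644
```

>>> {"name": "apply_moves", "arguments": {"moves": "1 -0.027 0.02 0.05 0 0 0;1 0 0 0.2 0 0 0;1 0 0 0.2 0 0 0;1 0 0 0.17 0 0 0;1 0 0 0.08 0 0 0;1 0 0 0 0 0 0;1 0 0 0 0 0 0;1 0 0 0 0 0 0"}}

```text
t: 12.85
eef_pos: [0.6765, -0.1152, 0.0569]
tool_rot: [0.0, 0.83, 0.557, 0.001]
contact_force: [-0.3, 0.4, -1.8]
gripper_width: 0.643
```

```bash
python3 go.py .668 -.0987 .0337 67.7 36;python3 - <<'E'
from station import imaging
import cv2
p=imaging.read_camera("scene");cv2.imwrite("pics/s8.png",cv2.resize(p["image"][180:330,220:400,::-1],None,fx=4,fy=4))
E
```

```text
t 12.85 pos [ 0.6765 -0.1152  0.0569] yaw 67.74 tilt 0.09 grip 0.643 F [-0.3   0.41 -1.81] q [-0.05  0.69  0.19  1.66 -0.16  0.81  1.39]
dist mm 29.7 total units [ 0.1   -0.118  0.193] rz units 0.011 rows 1
translate only, per row: [ 0.1002 -0.1178  0.1928] rz 0.0107
```

View pics/s8.png

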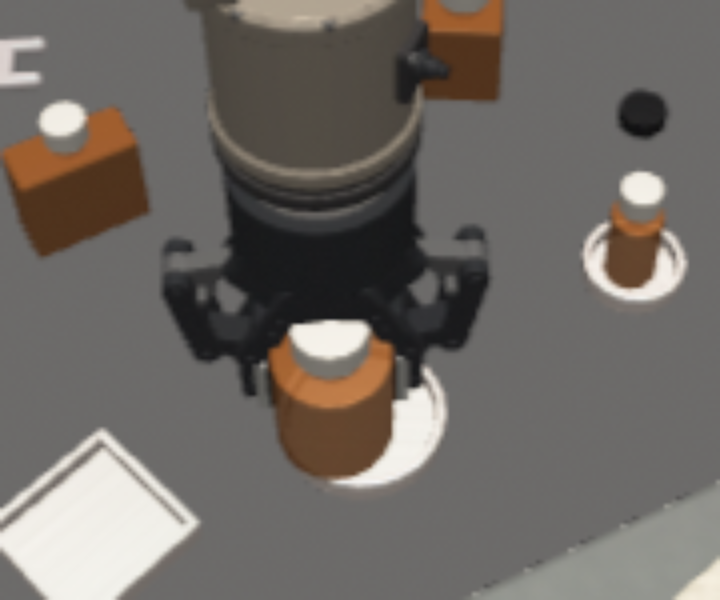

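I overshot in transit by about 19 mm; it is still clear of the rim. Correcting sideways first.

>>> {"name": "apply_moves", "arguments": {"moves": "1 0.05 -0.06 0 0 0 0;1 0.05 -0.058 0 0 0 0;1 0 0 0 0 0 0;1 0 0 0 0 0 0;1 0 0 0.05 0 0 0;1 0 0 0.04 0 0 0;1 0 0 0 0 0 0;1 0 0 0 0 0 0"}}

```text
t: 13.57
eef_pos: [0.6667, -0.0993, 0.0442]
tool_rot: [-0.0, 0.831, 0.557, -0.001]
contact_force: [-0.1, -0.2, -0.8]
gripper_width: 0.649
```

```bash
python3 go.py .668 -.0987 .0337 67.7 36;python3 - <<'E'
from station import imaging
import cv2
p=imaging.read_camera("scene");cv2.imwrite("pics/s9.png",cv2.resize(p["image"][180:330,220:400,::-1],None,fx=4,fy=4))
E
```

```text
t 13.57 pos [ 0.6667 -0.0993  0.0442] yaw 67.7 tilt 0.08 grip 0.649 F [-0.06 -0.17 -0.77] q [-0.07  0.69  0.18  1.7  -0.17  0.77  1.37]
dist mm 10.6 total units [0.008 0.008 0.087] rz units -0.001 rows 1
translate only, per row: [0.0085 0.0083 0.0875] rz -0.0012
```

View pics/s9.png

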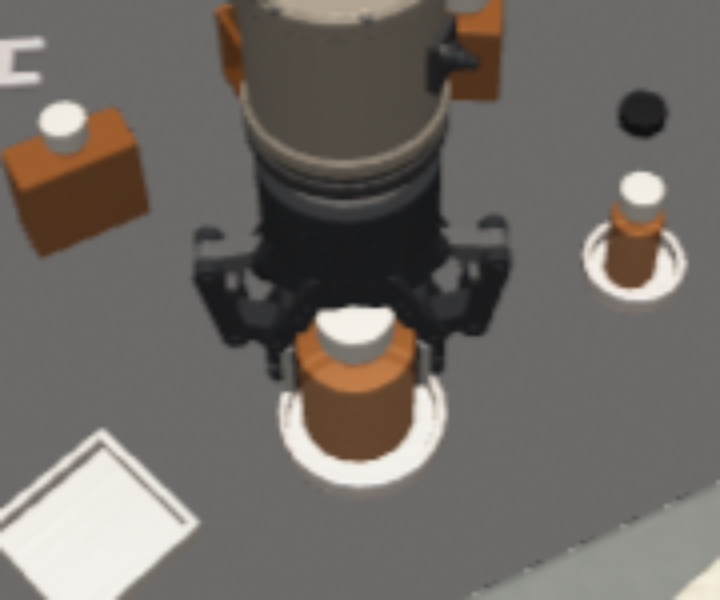

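Centred over the holder. Lowering.

>>> {"name": "apply_moves", "arguments": {"moves": "1 0 0 0.025 0 0 0;1 0 0 0.025 0 0 0;1 0 0 0.02 0 0 0;1 0 0 0.012 0 0 0;1 0 0 0.006 0 0 0;1 0 0 0 0 0 0;1 0 0 0 0 0 0"}}

```text
t: 14.2
eef_pos: [0.6673, -0.0989, 0.0345]
tool_rot: [0.0, 0.83, 0.557, -0.0]
contact_force: [0.1, -0.4, -1.2]
gripper_width: 0.647
```

```bash
python3 go.py .668 -.0987 .0337 67.7 36
```

```text
t 14.2 pos [ 0.6673 -0.0989  0.0345] yaw 67.72 tilt 0.0 grip 0.647 F [ 0.06 -0.43 -1.25] q [-0.07  0.7   0.18  1.7  -0.17  0.76  1.37]
dist mm 1.1 total units [0.004 0.005 0.006] rz units 0.005 rows 1
translate only, per row: [0.0042 0.0049 0.0064] rz 0.0054
```

>>> {"name": "apply_moves", "arguments": {"moves": "1 0 0 0.006 0 0 0;1 0 0 0.004 0 0 0;1 0 0 0.004 0 0 0;1 0 0 0 0 0 0"}}

```text
t: 14.53
eef_pos: [0.6675, -0.099, 0.0338]
tool_rot: [0.0, 0.83, 0.557, 0.0]
contact_force: [-3.7, 0.2, 5.2]
gripper_width: 0.646
```

Contact (5 N). Release and rise.

>>> {"name": "apply_moves", "arguments": {"moves": "-0.32 0 0 0 0 0 0;-0.4 0 0 0 0 0 0;-0.6 0 0 0 0 0 0;-0.8 0 0 0 0 0 0;-1 0 0 0 0 0 0;-1 0 0 -0.05 0 0 0;-1 0 0 -0.2 0 0 0;-1 0 0 -0.25 0 0 0;-1 0 0 -0.25 0 0 0;-1 0 0 -0.15 0 0 0;-1 0 0 0 0 0 0;-1 0 0 0 0 0 0"}}

```text
t: 15.53
eef_pos: [0.6681, -0.099, 0.1425]
tool_rot: [0.001, 0.83, 0.557, 0.001]
contact_force: [-0.3, -0.3, -0.3]
gripper_width: 0.998
```

```bash
python3 go.py .4785 .051 .14 61 30;python3 - <<'E'
from station import imaging
import cv2
p=imaging.read_camera("scene");cv2.imwrite("pics/s10.png",cv2.resize(p["image"][180:330,220:400,::-1],None,fx=4,fy=4))
E
```

```text
t 15.53 pos [ 0.6681 -0.099   0.1425] yaw 67.72 tilt 0.17 grip 0.998 F [-0.27 -0.33 -0.33] q [-0.09  0.57  0.21  1.65 -0.14  0.94  1.35]
dist mm 241.8 total units [ 0.558 -1.936  0.016] rz units 1.68 rows 9
translate only, per row: [ 0.062  -0.2151  0.0018] rz 0.1867
```

View pics/s10.png

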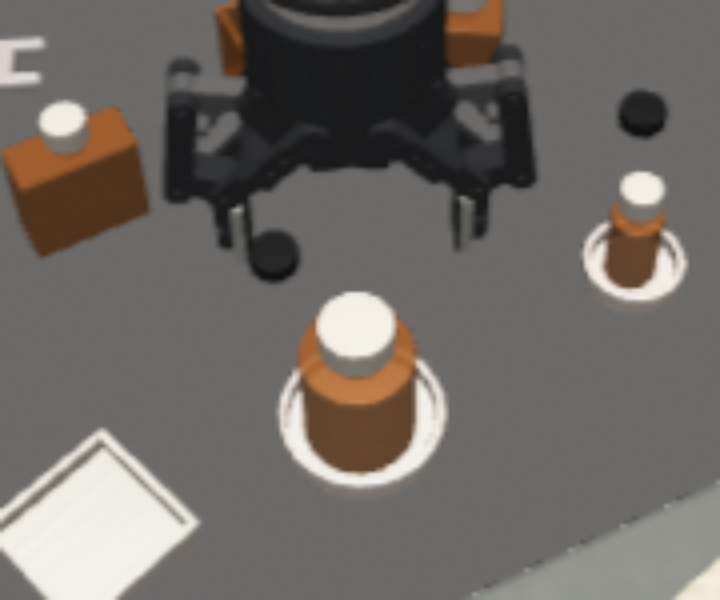

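Large bottle stands centred in its holder. Next, the square one, translating and then turning.

>>> {"name": "apply_moves", "arguments": {"moves": "-0.6 0.026 -0.091 0 0 0 0;-0.6 0.052 -0.182 0 0 0 0;-0.6 0.066 -0.228 0 0 0 0;-0.6 0.066 -0.228 0 0 0 0;-0.6 0.066 -0.228 0 0 0 0;-0.6 0.066 -0.228 0 0 0 0;-0.6 0.066 -0.228 0 0 0 0;-0.6 0.066 -0.228 0 0 0 0;-0.6 0.052 -0.182 0 0 0 0;-0.6 0.033 -0.114 0 0 0 0;-0.6 0 0 0 0 0 0.84;-0.6 0 0 0 0 0 0.84"}}

```text
t: 16.58
eef_pos: [0.4756, 0.0519, 0.1396]
tool_rot: [-0.001, 0.862, 0.507, -0.001]
contact_force: [0.7, 1.0, 0.0]
gripper_width: 0.801
```

>>> {"name": "apply_moves", "arguments": {"moves": "-0.6 0 0 0 0 0 0;-0.6 0 0 0 0 0 0;-0.6 0 0 0 0 0 0"}}

```text
t: 16.83
eef_pos: [0.4772, 0.051, 0.1402]
tool_rot: [-0.0, 0.861, 0.508, -0.001]
contact_force: [-0.8, -0.6, -0.2]
gripper_width: 0.8
```

```bash
python3 go.py .4785 .051 .025 61 30;python3 - <<'E'
from station import imaging
import cv2
p=imaging.read_camera("wrist");cv2.imwrite("pics/w11.png",p["image"][:,:,::-1])
E
```

```text
t 16.83 pos [0.4772 0.051  0.1402] yaw 61.08 tilt 0.08 grip 0.8 F [-0.75 -0.63 -0.17] q [-0.41  0.28  0.2   2.11 -0.08  0.76  0.91]
dist mm 115.2 total units [0.006 0.01  0.96 ] rz units 0.021 rows 4
translate only, per row: [0.0015 0.0026 0.2399] rz 0.0053
```

View pics/w11.png

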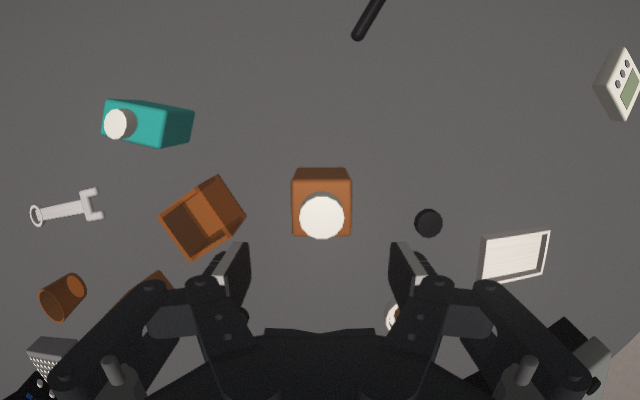

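The square bottle is aligned with the jaws, cap at (321,217), and the jar at (203,217) is clear of the left finger. Descending.

>>> {"name": "apply_moves", "arguments": {"moves": "-0.6 0.008 0 0.2 0 0 0;-0.6 0.004 0 0.27 0 0 0;-0.6 0 0 0.27 0 0 0;-0.6 0 0 0.17 0 0 0;-0.6 0 0 0.05 0 0 0;-0.6 0 0 0 0 0 0;-0.3 0 0 0 0 0 0;0 0 0 0 0 0 0;0.5 0 0 0 0 0 0;1 0 0 0 0 0 0;1 0 0 0 0 0 0;1 0 0 0 0 0 0", "force": 40}}

```text
t: 17.88
eef_pos: [0.4795, 0.0527, 0.027]
tool_rot: [0.0, 0.862, 0.508, 0.001]
contact_force: [-0.0, -0.2, 8.1]
gripper_width: 0.53
```

>>> {"name": "apply_moves", "arguments": {"moves": "1 0 0 0 0 0 0;1 0 0 -0.05 0 0 0;1 0 0 -0.15 0 0 0;1 0 0 -0.2 0 0 0;1 0 0 -0.2 0 0 0;1 0 0 -0.2 0 0 0;1 0 0 -0.1 0 0 0;1 0 0 -0.03 0 0 0;1 0 0 0 0 0 0;1 0 0 0 0 0 0"}}

```text
t: 18.72
eef_pos: [0.4777, 0.0525, 0.1368]
tool_rot: [-0.0, 0.862, 0.508, -0.0]
contact_force: [-0.1, -0.9, -1.7]
gripper_width: 0.528
```

```bash
python3 go.py .669 -.238 .14 20.7 30;python3 - <<'E'
from station import imaging
import cv2
p=imaging.read_camera("wrist");cv2.imwrite("pics/w12.png",p["image"][:,:,::-1])
E
```

```text
t 18.72 pos [0.4777 0.0525 0.1368] yaw 61.01 tilt 0.04 grip 0.528 F [-0.14 -0.86 -1.75] q [-0.42  0.29  0.21  2.11 -0.09  0.75  0.91]
dist mm 347.9 total units [-1.345  2.568 -0.028] rz units 10.077 rows 12
translate only, per row: [-0.1121  0.214  -0.0023] rz 0.8398
```

View pics/w12.png

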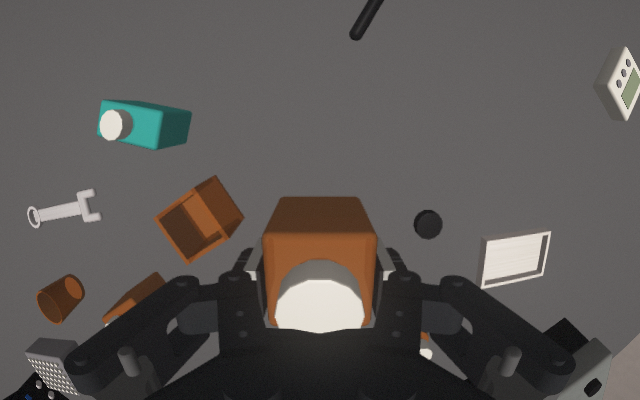

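>>> {"name": "apply_moves", "arguments": {"moves": "1 -0.051 0.098 0 0 0 0;1 -0.102 0.196 0 0 0 0;1 -0.128 0.245 0 0 0 0;1 -0.128 0.245 0 0 0 0;1 -0.128 0.245 0 0 0 0;1 -0.128 0.245 0 0 0 0;1 -0.128 0.245 0 0 0 0;1 -0.128 0.245 0 0 0 0;1 -0.128 0.245 0 0 0 0;1 -0.128 0.245 0 0 0 0;1 -0.102 0.196 0 0 0 0;1 -0.064 0.122 0 0 0 0"}}

```text
t: 19.77
eef_pos: [0.67, -0.2415, 0.1349]
tool_rot: [-0.0, 0.862, 0.506, -0.001]
contact_force: [-0.9, -0.3, -1.5]
gripper_width: 0.532
```

>>> {"name": "apply_moves", "arguments": {"moves": "1 0 0 0 0 0 0.4;1 0 0 0 0 0 0.9;1 0 0 0 0 0 1;1 0 0 0 0 0 1;1 0 0 0 0 0 1;1 0 0 0 0 0 1;1 0 0 0 0 0 1;1 0 0 0 0 0 1;1 0 0 0 0 0 1;1 0 0 0 0 0 1;1 0 0 0 0 0 0.5;1 0 0 0 0 0 0.28"}}

```text
t: 20.77
eef_pos: [0.6691, -0.2368, 0.1353]
tool_rot: [-0.001, 0.984, 0.179, -0.001]
contact_force: [0.9, 0.7, -1.5]
gripper_width: 0.531
```

>>> {"name": "apply_moves", "arguments": {"moves": "1 0 0 0 0 0 0;1 0 0 0.1 0 0 0;1 0 0 0.2 0 0 0;1 0 0 0.2 0 0 0;1 0 0 0.1 0 0 0;1 0 0 0 0 0 0;1 0 0 0 0 0 0;1 0 0 0 0 0 0"}}

```text
t: 21.43
eef_pos: [0.6708, -0.2386, 0.0662]
tool_rot: [0.0, 0.984, 0.179, 0.001]
contact_force: [0.6, -0.6, -1.3]
gripper_width: 0.537
```

```bash
python3 go.py .669 -.238 .031 20.7 30;python3 - <<'E'
from station import imaging
import cv2
p=imaging.read_camera("scene");cv2.imwrite("pics/s13.png",cv2.resize(p["image"][210:360,160:340,::-1],None,fx=4,fy=4))
E
```

```text
t 21.43 pos [ 0.6708 -0.2386  0.0662] yaw 20.68 tilt 0.1 grip 0.537 F [ 0.58 -0.62 -1.31] q [-0.01  0.74  0.4   1.6  -0.35  0.87  0.89]
dist mm 35.3 total units [-0.013 -0.011  0.294] rz units -0.006 rows 2
translate only, per row: [-0.0064 -0.0053  0.1468] rz -0.0028
```

View pics/s13.png

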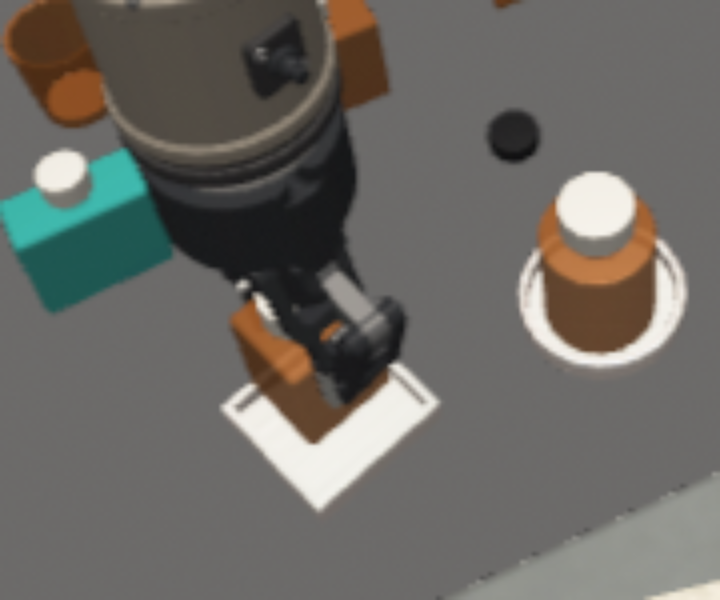

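Orientation matches the holder. Lowering.

>>> {"name": "apply_moves", "arguments": {"moves": "1 -0.012 -0.01 0.06 0 0 0;1 0 0 0.08 0 0 0;1 0 0 0.06 0 0 0;1 0 0 0.035 0 0 0;1 0 0 0.025 0 0 0;1 0 0 0.015 0 0 0;1 0 0 0.01 0 0 0;1 0 0 0 0 0 0;1 0 0 0 0 0 0"}}

```text
t: 22.23
eef_pos: [0.6686, -0.2376, 0.0312]
tool_rot: [0.0, 0.984, 0.179, 0.0]
contact_force: [-0.3, 0.9, -0.8]
gripper_width: 0.531
```

```bash
python3 go.py .669 -.238 .031 20.7 30;python3 - <<'E'
from station import imaging
import cv2
p=imaging.read_camera("scene");cv2.imwrite("pics/s14.png",cv2.resize(p["image"][210:360,160:340,::-1],None,fx=4,fy=4))
E
```

```text
t 22.23 pos [ 0.6686 -0.2376  0.0312] yaw 20.68 tilt 0.05 grip 0.531 F [-0.29  0.85 -0.75] q [ 0.    0.78  0.38  1.62 -0.37  0.82  0.9 ]
dist mm 0.6 total units [0.002 0.004 0.002] rz units -0.006 rows 1
translate only, per row: [0.0016 0.0041 0.002 ] rz -0.0055
```

View pics/s14.png

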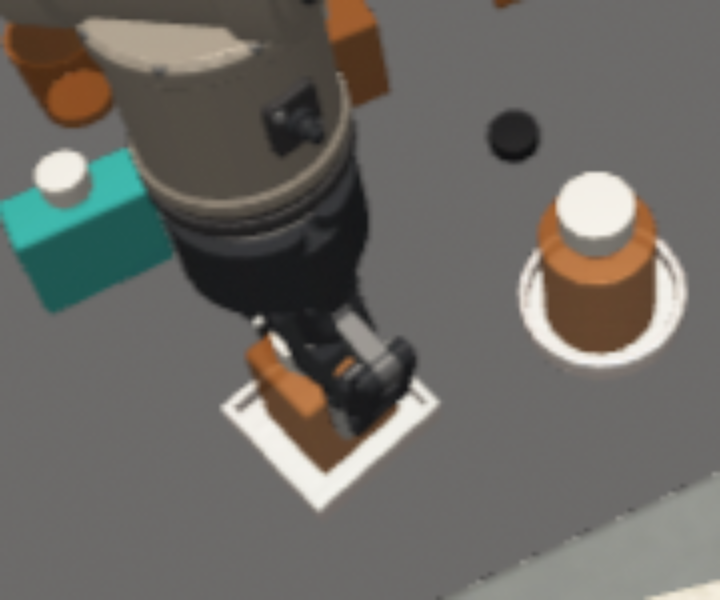

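>>> {"name": "apply_moves", "arguments": {"moves": "1 0 0 0.006 0 0 0;1 0 0 0.005 0 0 0;1 0 0 0 0 0 0"}}

```text
t: 22.53
eef_pos: [0.6686, -0.2376, 0.031]
tool_rot: [-0.0, 0.984, 0.179, 0.0]
contact_force: [-3.2, 2.1, 7.5]
gripper_width: 0.533
```

Floor contact (7 N). Release and rise.

>>> {"name": "apply_moves", "arguments": {"moves": "-0.1 0 0 0 0 0 0;-0.15 0 0 0 0 0 0;-0.3 0 0 0 0 0 0;-0.5 0 0 0 0 0 0;-0.8 0 0 0 0 0 0;-0.8 0 0 -0.05 0 0 0;-0.8 0 0 -0.2 0 0 0;-0.8 0 0 -0.25 0 0 0;-0.8 0 0 -0.25 0 0 0;-0.8 0 0 -0.15 0 0 0;-0.8 0 0 0 0 0 0;-0.8 0 0 0 0 0 0"}}

```text
t: 23.53
eef_pos: [0.6691, -0.2378, 0.1394]
tool_rot: [0.001, 0.984, 0.179, 0.001]
contact_force: [0.8, 0.6, -0.4]
gripper_width: 0.901
```

```bash
python3 go.py .4853 -.1827 .14 4 30;python3 - <<'E'
from station import imaging
import cv2
p=imaging.read_camera("scene");cv2.imwrite("pics/s15.png",cv2.resize(p["image"][210:360,160:340,::-1],None,fx=4,fy=4))
E
```

```text
t 23.53 pos [ 0.6691 -0.2378  0.1394] yaw 20.68 tilt 0.17 grip 0.901 F [ 0.8   0.59 -0.45] q [-0.03  0.65  0.44  1.57 -0.32  0.99  0.86]
dist mm 191.9 total units [-1.271 -0.97  -0.01 ] rz units 4.169 rows 7
translate only, per row: [-0.1816 -0.1386 -0.0014] rz 0.5956
```

View pics/s15.png

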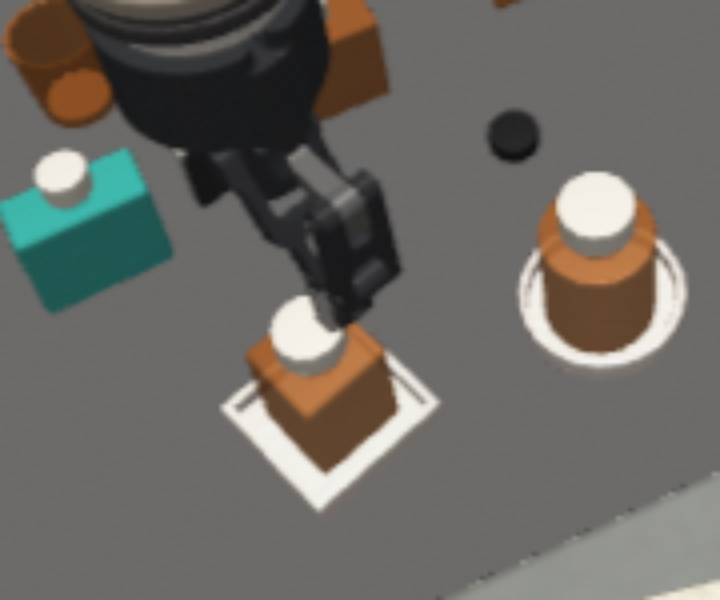

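Square is in place. On to the amber flat bottle.

>>> {"name": "apply_moves", "arguments": {"moves": "-0.5 -0.092 -0.07 0 0 0 0;-0.5 -0.185 -0.141 0 0 0 0;-0.5 -0.231 -0.176 0 0 0 0;-0.5 -0.231 -0.176 0 0 0 0;-0.5 -0.231 -0.176 0 0 0 0;-0.5 -0.185 -0.141 0 0 0 0;-0.5 -0.116 -0.088 0 0 0 0;-0.5 0 0 0 0 0 0.8;-0.5 0 0 0 0 0 1;-0.5 0 0 0 0 0 1;-0.5 0 0 0 0 0 0.9;-0.5 0 0 0 0 0 0.47"}}

```text
t: 24.58
eef_pos: [0.4836, -0.1822, 0.1365]
tool_rot: [-0.0, 0.999, 0.033, -0.001]
contact_force: [0.4, 0.0, -0.5]
gripper_width: 0.749
```

>>> {"name": "apply_moves", "arguments": {"moves": "-0.5 0 0 0 0 0 0;-0.5 0 0 0 0 0 0;-0.5 0 0 0 0 0 0"}}

```text
t: 24.83
eef_pos: [0.4841, -0.1824, 0.1371]
tool_rot: [-0.0, 0.999, 0.036, -0.001]
contact_force: [0.0, 0.1, 0.8]
gripper_width: 0.746
```

```bash
python3 go.py .4853 -.1827 .025 4 30;python3 - <<'E'
from station import imaging
import cv2
p=imaging.read_camera("wrist");cv2.imwrite("pics/w16.png",p["image"][:,:,::-1])
E
```

```text
t 24.83 pos [ 0.4841 -0.1824  0.1371] yaw 4.07 tilt 0.08 grip 0.746 F [0.05 0.05 0.85] q [-0.2   0.38  0.55  2.05 -0.27  0.79  0.58]
dist mm 112.1 total units [0.011 0.003 0.934] rz units 0.018 rows 4
translate only, per row: [0.0027 0.0008 0.2334] rz 0.0046
```

View pics/w16.png

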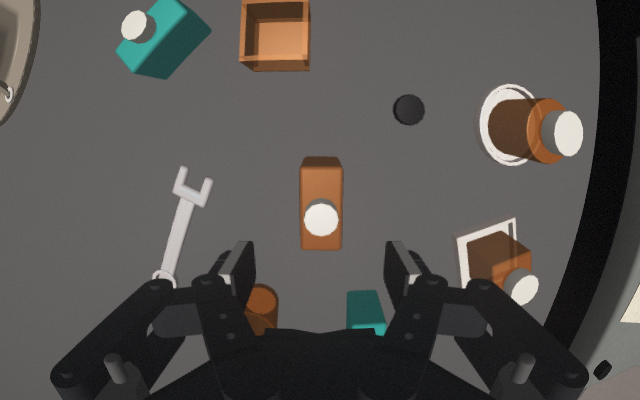

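The amber flat bottle (shoulder 299–343, cap at (321,219)) is square to the jaws and neighbours are clear. Descending.

>>> {"name": "apply_moves", "arguments": {"moves": "-0.5 0.01 0 0.2 0 0 0;-0.5 0.003 0 0.27 0 0 0;-0.5 0 0 0.26 0 0 0;-0.5 0 0 0.15 0 0 0;-0.5 0 0 0.05 0 0 0;-0.5 0 0 0 0 0 0;-0.1 0 0 0 0 0 0;0.3 0 0 0 0 0 0;0.7 0 0 0 0 0 0;1 0 0 0 0 0 0;1 0 0 0 0 0 0;1 0 0 0 0 0 0", "force": 40}}

```text
t: 25.88
eef_pos: [0.4873, -0.1829, 0.0275]
tool_rot: [0.0, 0.999, 0.035, 0.001]
contact_force: [-0.9, -1.0, 6.8]
gripper_width: 0.367
```

>>> {"name": "apply_moves", "arguments": {"moves": "1 0 0 0 0 0 0;1 0 0 -0.05 0 0 0;1 0 0 -0.15 0 0 0;1 0 0 -0.2 0 0 0;1 0 0 -0.2 0 0 0;1 0 0 -0.2 0 0 0;1 0 0 -0.15 0 0 0;1 0 0 -0.08 0 0 0;1 0 0 0 0 0 0;1 0 0 0 0 0 0"}}

```text
t: 26.72
eef_pos: [0.4861, -0.1821, 0.1497]
tool_rot: [-0.0, 0.999, 0.035, 0.0]
contact_force: [-0.0, -1.2, -1.5]
gripper_width: 0.366
```

```bash
python3 go.py .6495 .2095 .146 -24.5 30;python3 - <<'E'
from station import imaging
import cv2
p=imaging.read_camera("wrist");cv2.imwrite("pics/w17.png",p["image"][:,:,::-1])
E
```

```text
t 26.72 pos [ 0.4861 -0.1821  0.1497] yaw 4.03 tilt 0.04 grip 0.366 F [-0.02 -1.18 -1.5 ] q [-0.22  0.36  0.56  2.03 -0.26  0.82  0.57]
dist mm 424.4 total units [ 1.587 -3.16   0.032] rz units 7.133 rows 15
translate only, per row: [ 0.1058 -0.2107  0.0022] rz 0.4755
```

View pics/w17.png

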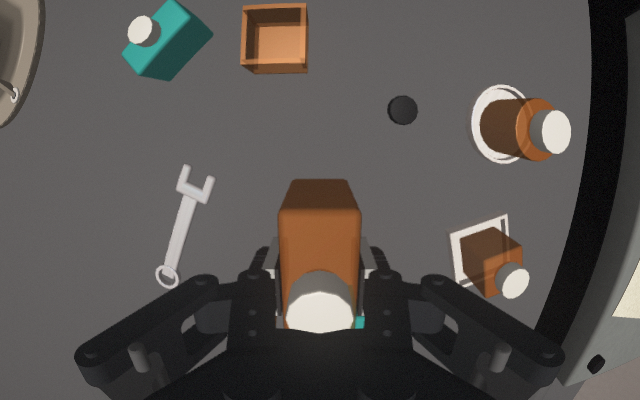

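>>> {"name": "apply_moves", "arguments": {"moves": "1 0.044 -0.087 0 0 0 0;1 0.088 -0.174 0 0 0 0;1 0.109 -0.218 0 0 0 0;1 0.109 -0.218 0 0 0 0;1 0.109 -0.218 0 0 0 0;1 0.109 -0.218 0 0 0 0;1 0.109 -0.218 0 0 0 0;1 0.109 -0.218 0 0 0 0;1 0.109 -0.218 0 0 0 0;1 0.109 -0.218 0 0 0 0;1 0.109 -0.218 0 0 0 0;1 0.109 -0.218 0 0 0 0"}}

```text
t: 27.77
eef_pos: [0.6114, 0.1224, 0.1479]
tool_rot: [0.0, 0.999, 0.035, -0.001]
contact_force: [0.8, 0.0, -2.3]
gripper_width: 0.372
```

>>> {"name": "apply_moves", "arguments": {"moves": "1 0.109 -0.218 0 0 0 0;1 0.109 -0.218 0 0 0 0;1 0.088 -0.174 0 0 0 0;1 0.06 -0.109 0 0 0 0;1 0 0 0 0 0 0.6;1 0 0 0 0 0 0.9;1 0 0 0 0 0 1;1 0 0 0 0 0 1;1 0 0 0 0 0 1;1 0 0 0 0 0 1;1 0 0 0 0 0 0.9;1 0 0 0 0 0 0.73"}}

```text
t: 28.77
eef_pos: [0.6486, 0.2101, 0.1476]
tool_rot: [0.001, 0.977, -0.214, -0.001]
contact_force: [-0.2, -0.2, -1.4]
gripper_width: 0.369
```

>>> {"name": "apply_moves", "arguments": {"moves": "1 0 0 0 0 0 0;1 0 0 0.1 0 0 0;1 0 0 0.2 0 0 0;1 0 0 0.2 0 0 0;1 0 0 0.15 0 0 0;1 0 0 0 0 0 0;1 0 0 0 0 0 0;1 0 0 0 0 0 0"}}

```text
t: 29.43
eef_pos: [0.6503, 0.2091, 0.0721]
tool_rot: [-0.0, 0.977, -0.212, 0.0]
contact_force: [0.1, -0.2, -1.4]
gripper_width: 0.369
```

```bash
python3 go.py .6495 .2095 .0315 -24.5 30;python3 - <<'E'
from station import imaging
import cv2
p=imaging.read_camera("scene");cv2.imwrite("pics/s18.png",cv2.resize(p["image"][130:280,340:520,::-1],None,fx=4,fy=4))
E
```

```text
t 29.43 pos [0.6503 0.2091 0.0721] yaw -24.49 tilt 0.04 grip 0.369 F [ 0.14 -0.23 -1.36] q [-0.77  0.72  0.55  1.68 -0.47  0.87 -0.45]
dist mm 40.6 total units [-0.008 -0.     0.338] rz units 0.003 rows 2
translate only, per row: [-0.0038 -0.0002  0.1691] rz 0.0013
```

View pics/s18.png

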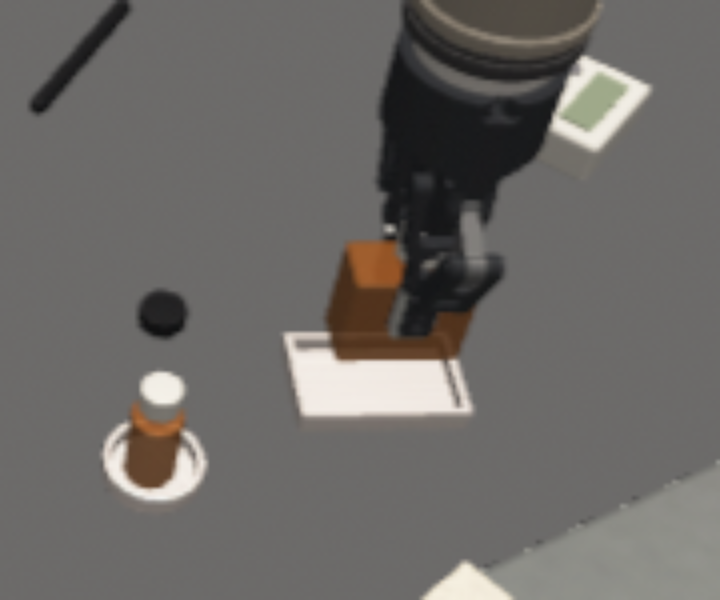

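>>> {"name": "apply_moves", "arguments": {"moves": "1 -0.006 0 0.06 0 0 0;1 0 0 0.08 0 0 0;1 0 0 0.05 0 0 0;1 0 0 0.02 0 0 0;1 0 0 0 0 0 0;1 0 0 0 0 0 0"}}

```text
t: 29.98
eef_pos: [0.6491, 0.2092, 0.0463]
tool_rot: [0.0, 0.977, -0.212, -0.0]
contact_force: [-0.5, -0.5, -1.4]
gripper_width: 0.369
```

```bash
python3 go.py .6495 .2095 .0315 -24.5 30;python3 - <<'E'
from station import imaging
import cv2
p=imaging.read_camera("scene");cv2.imwrite("pics/s19.png",cv2.resize(p["image"][180:260,380:490,::-1],None,fx=6,fy=6,interpolation=cv2.INTER_CUBIC))
p=imaging.read_camera("wrist");cv2.imwrite("pics/w19.png",p["image"][:,:,::-1])
p=imaging.read_camera("top");cv2.imwrite("pics/t19.png",cv2.resize(p["image"][80:230,160:340,::-1],None,fx=4,fy=4,interpolation=cv2.INTER_CUBIC))
E
```

```text
t 29.98 pos [0.6491 0.2092 0.0463] yaw -24.52 tilt 0.02 grip 0.369 F [-0.5  -0.46 -1.43] q [-0.76  0.75  0.53  1.69 -0.49  0.83 -0.44]
dist mm 14.8 total units [ 0.002 -0.003  0.123] rz units -0.005 rows 1
translate only, per row: [ 0.0024 -0.0035  0.1229] rz -0.0055
```

View pics/s19.png

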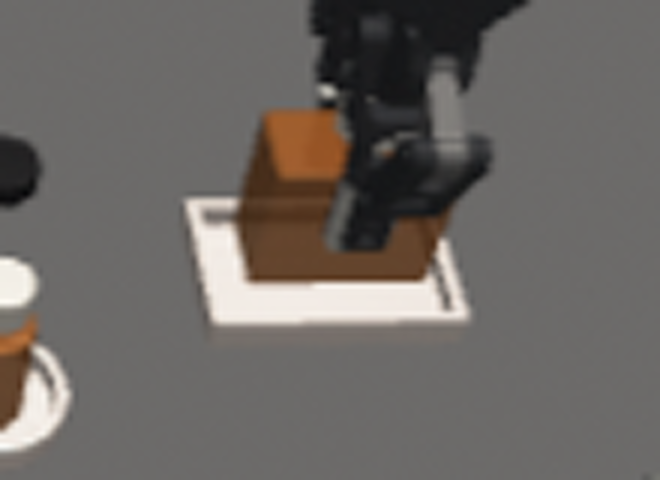

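View pics/w19.png

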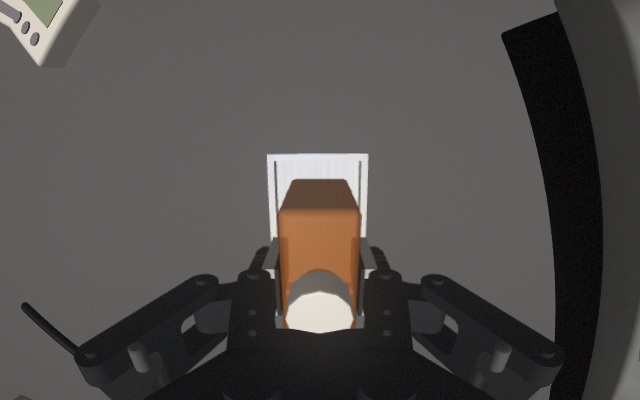

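View pics/t19.png

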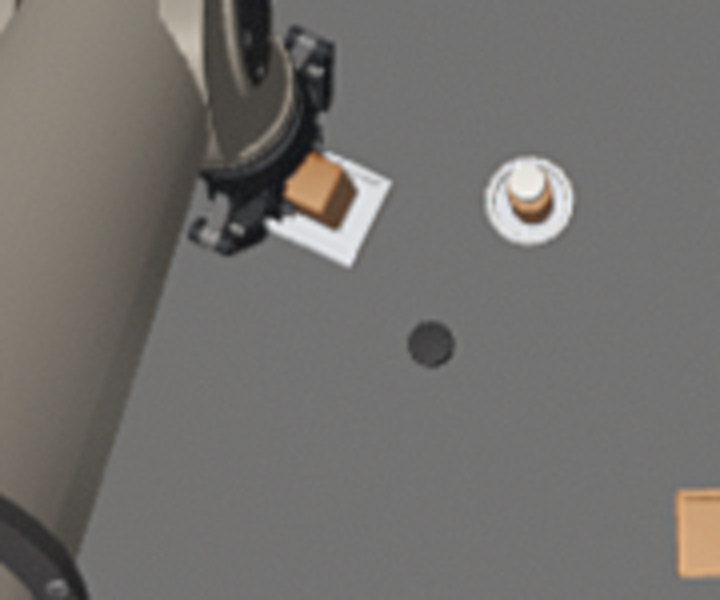

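The wrist view settles it: holder outer edge back-projects to 46.5 mm and the bottle edge to 32.4 mm from the tool axis (expected 46 and 33), so it's centred. Lowering.

>>> {"name": "apply_moves", "arguments": {"moves": "1 0 0 0.03 0 0 0;1 0 0 0.03 0 0 0;1 0 0 0.025 0 0 0;1 0 0 0.02 0 0 0;1 0 0 0.012 0 0 0;1 0 0 0.007 0 0 0;1 0 0 0.004 0 0 0;1 0 0 0 0 0 0;1 0 0 0 0 0 0"}}

```text
t: 30.88
eef_pos: [0.6491, 0.2093, 0.0316]
tool_rot: [-0.0, 0.977, -0.212, -0.0]
contact_force: [-2.9, -0.4, 4.3]
gripper_width: 0.37
```

Floor contact at the expected height. Release and rise.

>>> {"name": "apply_moves", "arguments": {"moves": "0.23 0 0 0 0 0 0;0.15 0 0 0 0 0 0;0 0 0 0 0 0 0;-0.3 0 0 0 0 0 0;-0.6 0 0 0 0 0 0;-0.6 0 0 -0.05 0 0 0;-0.6 0 0 -0.2 0 0 0;-0.6 0 0 -0.25 0 0 0;-0.6 0 0 -0.25 0 0 0;-0.6 0 0 -0.25 0 0 0;-0.6 0 0 -0.2 0 0 0;-0.6 0 0 0 0 0 0"}}

```text
t: 31.88
eef_pos: [0.6525, 0.2096, 0.1816]
tool_rot: [-0.003, 0.977, -0.213, 0.004]
contact_force: [1.3, 0.0, 0.1]
gripper_width: 0.797
```

```bash
python3 go.py .45 .45 .2 -24.5 30
```

```text
t 31.88 pos [0.6525 0.2096 0.1816] yaw -24.55 tilt 0.54 grip 0.797 F [1.28 0.02 0.07] q [-0.82  0.6   0.62  1.61 -0.39  1.04 -0.51]
dist mm 314.9 total units [-2.366 -1.122 -0.162] rz units -0.012 rows 11
translate only, per row: [-0.2151 -0.102  -0.0147] rz -0.0011
```

Moving the arm aside for the final check.

>>> {"name": "apply_moves", "arguments": {"moves": "-0.6 -0.1 -0.05 0 0 0 0;-0.6 -0.22 -0.1 0 0 0 0;-0.6 -0.22 -0.1 0 0 0 0;-0.6 -0.22 -0.1 0 0 0 0;-0.6 -0.22 -0.1 0 0 0 0;-0.6 -0.22 -0.1 0 0 0 0;-0.6 -0.22 -0.1 0 0 0 0;-0.6 -0.22 -0.1 0 0 0 0;-0.6 -0.22 -0.1 0 0 0 0;-0.6 -0.2 -0.1 0 0 0 0;-0.6 -0.1 -0.05 0 0 0 0;-0.6 0 0 0 0 0 0"}}

```text
t: 32.88
eef_pos: [0.4588, 0.4299, 0.1737]
tool_rot: [0.0, 0.978, -0.209, -0.001]
contact_force: [-0.7, 0.6, -0.3]
gripper_width: 0.798
```

```bash
python3 - <<'E'
from station import imaging, nets
from h import *
pt=imaging.read_camera("top"); ps=imaging.read_camera("scene")
cv2.imwrite("pics/tf.png",cv2.resize(pt["image"][90:240,180:480,::-1],None,fx=2.6,fy=2.6,interpolation=cv2.INTER_CUBIC))
cv2.imwrite("pics/sf.png",cv2.resize(ps["image"][130:340,150:470,::-1],None,fx=2.5,fy=2.5,interpolation=cv2.INTER_CUBIC))
ref={"small_round":(.646,.0685,.074),"large_round":(.668,-.0987,.094),"square":(.669,-.238,.086),"flat":(.6495,.2095,.088)}
for n,(x,y,z) in ref.items():
  for nm,p,dx in(("top",pt,0),("scene",ps,0)):
    c=proj(p,(x,y,z)); hsv=cv2.cvtColor(p["image"],cv2.COLOR_RGB2HSV)
    m=((hsv[...,1]<70)&(hsv[...,2]>150)).astype(np.uint8)
    k=cv2.getStructuringElement(cv2.MORPH_ELLIPSE,(3,3))
    # cap = bright circle; print local template: Hough
    g=cv2.resize(p["image"][int(c[1])-25:int(c[1])+25,int(c[0])-25:int(c[0])+25,::-1],None,fx=5,fy=5,interpolation=cv2.INTER_CUBIC)
    h=g.copy();q=(125+int((c[0]%1)*5),125+int((c[1]%1)*5))
    cv2.drawMarker(h,q,(255,0,255),cv2.MARKER_CROSS,20,1)
    ref[n]+=(h,)
cv2.imwrite("pics/cf.png",cv2.resize(np.vstack([np.hstack([ref[n][3] for n in ref]),np.hstack([ref[n][4] for n in ref])]),None,fx=.8,fy=.8))
for n in ("beaker","open_jar"):
  for nm,p in(("top",pt),("scene",ps)):
    for d in nets.spot_point(p,n)[:1]: print(n,nm,np.round(at(p,*d["location"],0)[:2],4))
E
python3 go.py
```

```text
beaker top [ 0.4368 -0.3054]
beaker scene [ 0.4309 -0.3009]
open_jar scene [ 0.4416 -0.0548]
t 33.18 pos [0.4645 0.4243 0.1752] yaw -24.69 tilt 0.05 grip 0.802 F [-0.23 -0.41 -0.33] q [-1.29  0.52  0.62  1.76 -0.36  0.98 -0.96]
```

View pics/tf.png

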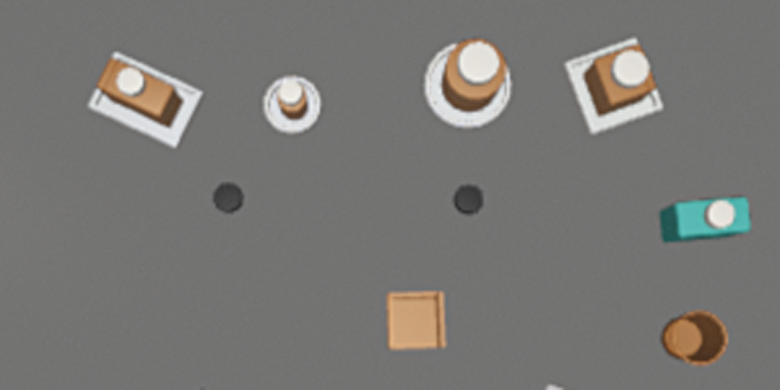

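View pics/sf.png

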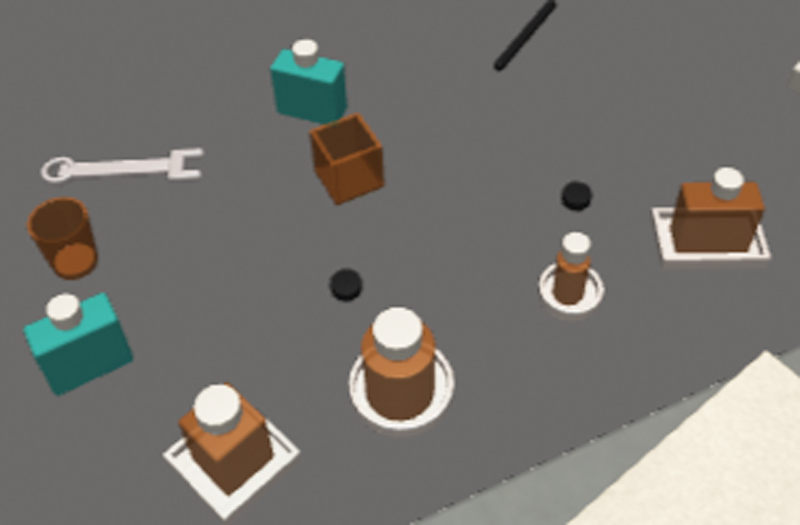

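View pics/cf.png

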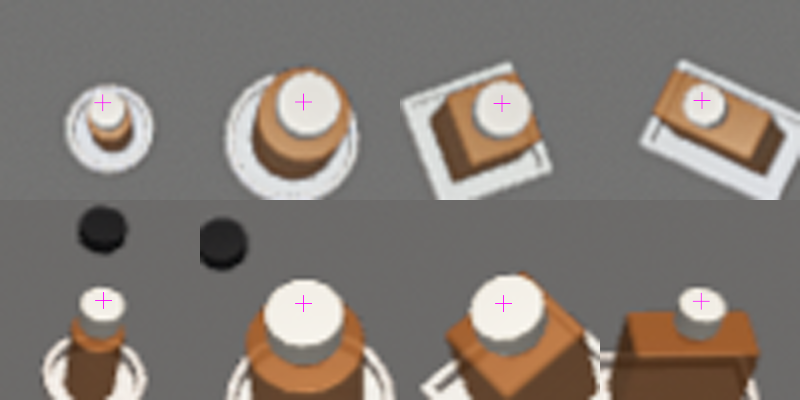

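Every predicted cap centre, computed for a bottle centred on its holder floor, lies within about 1–2 px of the observed cap in both cameras. The beaker and the jar have not moved. Handing in.

```bash
python3 -c "
from station import bot
print(bot.hand_in())"
```

```text
the job is handed in; nothing more can be done
None
```

All four amber bottles are standing upright in their own holders, and I handed the job in at about 33 s of the 112 s limit. The hand-in gave no verdict.

- **Placing:** each bottle was lowered until the force reading showed floor contact (2–8 N), at grasp height plus 4 mm. It was then released, and the arm moved clear.
- **Final check:** in the top and scene pictures all four look upright inside their rims. Their caps are within about 1–2 px (roughly 2–4 mm) of where a centred bottle's cap should be, against the 14 mm allowed.
- **Left alone:** the beaker and the open jar show no visible movement. The network's readings agree within about 7 mm for the beaker (both cameras) and 4 mm for the jar (scene camera). The turquoise look-alikes were not touched.
- **Went wrong or disagreed:**
  - The large bottle overshot its holder by about 19 mm in transit; I corrected that above the rim before lowering it.
  - The network did not find the jar in the last top picture, though it is plainly visible there.
  - The two cameras disagreed by about 3 mm, so I used their average.

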